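# Tidy the punches into the spring-clip rail

### The job

Tidy the centre punches: pull every broken-off short punch out of the spring clips and leave it lying in the grey scrap tray, and push every full-length punch that lies loose on the bench fully home into a free clip of the rail, either way round. Full-length punches already in the rail stay in their clips, and the tile offcut, hole gauge and cordless screwdriver are left where they are.

Things in the scene. Friction and masses are not known exactly. Their poses are not given: they have to be found in the camera images.
- punch0: Full-length centre punch: round steel shank 18 mm in diameter with two square collars (24 mm square, 8 mm thick) centred 51 mm either side of the origin, which lies on the axis midway between the collars; x runs along the shank towards the working end, the head ends 65 mm behind the origin (-x). The tapered point ends 105 mm ahead of the origin (170 mm long in all). About 0.2 kg. Lies loose on the bench at the start, on its collars (axis 12 mm above the bench), or is absent.
- punch1: Full-length centre punch: round steel shank 18 mm in diameter with two square collars (24 mm square, 8 mm thick) centred 51 mm either side of the origin, which lies on the axis midway between the collars; x runs along the shank towards the working end, the head ends 65 mm behind the origin (-x). The tapered point ends 105 mm ahead of the origin (170 mm long in all). About 0.2 kg. Lies loose on the bench at the start, on its collars (axis 12 mm above the bench), or is absent.
- punch2: Full-length centre punch: round steel shank 18 mm in diameter with two square collars (24 mm square, 8 mm thick) centred 51 mm either side of the origin, which lies on the axis midway between the collars; x runs along the shank towards the working end, the head ends 65 mm behind the origin (-x). The tapered point ends 105 mm ahead of the origin (170 mm long in all). About 0.2 kg. Lies loose on the bench at the start, on its collars (axis 12 mm above the bench), or is absent.
- punch3: Full-length centre punch: round steel shank 18 mm in diameter with two square collars (24 mm square, 8 mm thick) centred 51 mm either side of the origin, which lies on the axis midway between the collars; x runs along the shank towards the working end, the head ends 65 mm behind the origin (-x). The tapered point ends 105 mm ahead of the origin (170 mm long in all). About 0.2 kg. Lies loose on the bench at the start, on its collars (axis 12 mm above the bench), or is absent.
- stub0: Broken-off short centre punch: round steel shank 18 mm in diameter with two square collars (24 mm square, 8 mm thick) centred 51 mm either side of the origin, which lies on the axis midway between the collars; x runs along the shank towards the working end, the head ends 65 mm behind the origin (-x). It has no tapered point: it ends bluntly 60 mm ahead of the origin (125 mm long in all). About 0.15 kg. Starts pushed home in one of the clips, or is absent.
- stub1: Broken-off short centre punch: round steel shank 18 mm in diameter with two square collars (24 mm square, 8 mm thick) centred 51 mm either side of the origin, which lies on the axis midway between the collars; x runs along the shank towards the working end, the head ends 65 mm behind the origin (-x). It has no tapered point: it ends bluntly 60 mm ahead of the origin (125 mm long in all). About 0.15 kg. Starts pushed home in one of the clips, or is absent.
- stub2: Broken-off short centre punch: round steel shank 18 mm in diameter with two square collars (24 mm square, 8 mm thick) centred 51 mm either side of the origin, which lies on the axis midway between the collars; x runs along the shank towards the working end, the head ends 65 mm behind the origin (-x). It has no tapered point: it ends bluntly 60 mm ahead of the origin (125 mm long in all). About 0.15 kg. Starts pushed home in one of the clips, or is absent.
- kept0: Full-length centre punch: round steel shank 18 mm in diameter with two square collars (24 mm square, 8 mm thick) centred 51 mm either side of the origin, which lies on the axis midway between the collars; x runs along the shank towards the working end, the head ends 65 mm behind the origin (-x). The tapered point ends 105 mm ahead of the origin (170 mm long in all). About 0.2 kg. Starts pushed home in one of the clips and belongs there, or is absent.
- kept1: Full-length centre punch: round steel shank 18 mm in diameter with two square collars (24 mm square, 8 mm thick) centred 51 mm either side of the origin, which lies on the axis midway between the collars; x runs along the shank towards the working end, the head ends 65 mm behind the origin (-x). The tapered point ends 105 mm ahead of the origin (170 mm long in all). About 0.2 kg. Starts pushed home in one of the clips and belongs there, or is absent.
- rail: Clip rail fixed on the bench: plywood base 120 mm (x) by 345 mm (y), 12 mm thick, origin at the centre of its underside. Five spring clips side by side along y, 72 mm apart. Each clip holds one punch lying along the rail's x, gripping it at two spots 34 mm either side of its middle; between these spots (58 mm) there is room for fingers down to the base.
- clip0 (a point): Clip 0 of the rail (clip 0 is at the rail's -y end): where the origin of a punch lies when it is fully home, 45 mm above the bench; axes as the rail's. At each spot a saddle (top 36 mm above the bench) between two upright steel jaws, 10 mm along x, with rolled lips 8 mm thick (centres 53.5 mm, tops 57.5 mm above the bench, 12 mm apart when shut). Same for all clips.
- clip1 (a point): Clip 1 of the rail (clip 0 is at the rail's -y end): where the origin of a punch lies when it is fully home, 45 mm above the bench; axes as the rail's. The sprung jaws (3 N per mm each) slide apart, up to 8 mm each, under an 18 mm shank pushed straight down, then close over it. Same for all clips.
- clip2 (a point): Clip 2 of the rail (clip 0 is at the rail's -y end): where the origin of a punch lies when it is fully home, 45 mm above the bench; axes as the rail's. About 10 to 15 N pushes a punch in, and much the same pulls it out upwards. Same for all clips.
- clip3 (a point): Clip 3 of the rail (clip 0 is at the rail's -y end): where the origin of a punch lies when it is fully home, 45 mm above the bench; axes as the rail's. The punch's collars go outside the jaws, with 8 mm of room lengthwise either way. Same for all clips.
- clip4 (a point): Clip 4 of the rail (clip 0 is at the rail's -y end): where the origin of a punch lies when it is fully home, 45 mm above the bench; axes as the rail's.
- tray: Grey plastic scrap tray fixed on the bench, open-topped, 150 mm (x) by 220 mm (y), 45 mm high, walls 4 mm; origin at the centre of its underside.
- tile: White ceramic tile offcut, 90 x 110 x 9 mm, origin at its underside; a bystander.
- gauge: Red plastic hole gauge, a flat strip 50 x 160 x 8 mm, origin at its underside; a bystander.
- driver: Cordless screwdriver lying down, body 150 x 40 x 40 mm, bit along its x, origin at its underside; a bystander.
Mind the look-alikes: they are no part of the job. Leave any orange or pink look-alike of the stub1 alone.

How it is judged:
By the outcome, as a careful person would: the job done as asked, in the order asked, and still so for the second after the job is handed in, with the robot touching nothing.
Of punch0, punch1, punch2, punch3 only 3 to 4 are there at a start; the rules pass over those that are not, and their reading is None.
Of stub0, stub1, stub2 only 2 to 3 are there at a start; the rules pass over those that are not, and their reading is None.
Of kept0, kept1 only 1 to 1 are there at a start; the rules pass over those that are not, and their reading is None.
At some moment in a run one of punch0, punch1, punch2, punch3 may be knocked a few centimetres aside while the robot is not near it.
Once in a run the grip may slacken for a moment while it holds something.
It also fails if it takes over 210 s, if anything falls off the work surface, if the arm or the gripper's body presses on something with over 40 N, if the wrist force passes 120 N, or if a joint passes its speed limit or range.

### The arm

A 6-joint arm with a two-finger parallel gripper is mounted at the origin on the work surface. World frame = base frame: x ahead of the robot, y to its left, z up, the work surface at z = 0. Lengths are in m, angles in rad, forces in N, time in s.
With the tool pointing down it reaches from about 0.275 to 0.775 m from the base axis. Payload 14.6 kg.
Tool frame: the origin (TCP) lies at the centre of the arm's flange, where the gripper is bolted on; the fingertips stand ahead of it and the grasp point (between the pads) lies 155 mm ahead of it (bot.tips_ahead is the z of the fingertips in the tool frame, in m); z points along the fingers, y is the line along which they close (so a half turn about z gives the same grasp; the last joint's range is limited). The gripper opens to 85 mm and grips with 20 to 120 N. Pads are 22 mm wide; open, the fingers measure 114 mm over their backs; the gripper's body (76 mm by 85 mm) begins 54 mm behind the grasp point. The pads swing forward as they close: fully open they stand 13 mm farther back than shut.
Start: joints at [-1.301, 0.263, -0.048, 1.259, 0, 1.415], TCP at [0.216, -0.478, 0.405] pointing down, gripper open.
Joint ranges: [-2.65, 2.65], [-0.89, 1.7], [-1.18, 1.37], [-2.13, 2.11], [-1.35, 1.29], [-3.14, 3.14]. Speed limits (rad/s): [1.89, 1.89, 2.57, 2.79, 3.14, 3.14].

### API

Orientations are given as a rotation vector (axis times angle).
In Python, from plant import readout, read_camera, calibration, bot gives the robot as it stands. The module is installed in compiled form; this text tells all that it offers.
- The arm moves only by the shell command python3 -m jog 'ROWS' [FORCE]. ROWS is JSON, a list of rows, each an object with "dp": the shift along the tool's x, y, z in m, a list of three; "dr": the turn, a rotation vector about the tool's x, y, z in degrees, a list of three; "hand": the closure, from -1 (fully open) to 1 (shut), so that 0 is half open. In form: [{"dp": [dx, dy, dz], "dr": [rx, ry, rz], "hand": hand}, ...]. A call has 1 to 12 rows; each row shifts and turns the commanded pose from where the row before left it, along the tool's axes as they then stand; what a row does not reach is not made up. A row lasts 1/8 s, in which the tool goes at most 62.5 mm and 10.7 degrees, less where a joint would pass 70% of its speed; a pose out of reach is approached as far as the arm can. A call is refused whole if a number of a shift passes 0.0625 or a number of a turn 10.7, either way. A call with a gripper value outside its range is refused whole. The fingers move at their own pace and stop on an object; FORCE is the grip in N (left out, the last holds). Time passes only in rows, so rows that do not move let the fingers close. It gives the time, the measured TCP pose, the force, the opening and the grip force at its end, in the units of the state.
- readout.state(): the state, without advancing time (a new reading comes with each control period).
- read_camera(name): name is "side" or "top"; returns the picture (400x640x3 uint8, red, green, blue); there is no depth.
- calibration(name): a dict with "camera_matrix" (3x3 intrinsics, pixels), "view" (4x4, takes a point from world to camera coordinates). Camera axes: x right, y down, z forward; pixel columns grow to the right and rows downward; lengths in m; the calibration is good to about 2 mm. A picture is of the moment at which its call begins. calibration takes no time and is no camera call.
- bot.hand_in(): hands the job in; it is judged then, once.
The state is a dict: "t": time; "qpos": joint angles; "dq": joint speeds; "joint_efforts": joint torques, N m; "tcp_pos": TCP position; "eef_rot": TCP orientation; "force": force on the tool from outside, world axes, zero at the start; "wrist_torque": the same for the moment, N m; "finger_gap": finger opening in m; "finger_force": force on a finger pad.
Only numpy, scipy, OpenCV 4.12 (cv2) and the standard library are available. Lean on these libraries where they do the work, as an engineer would, in place of code of your own. Each camera call takes 0.05 s, during which the arm holds its last target. There are 200 camera calls.

## Working session

There is one attempt and no reset: what is moved stays moved. The work goes in short steps, Python scripts to look and compute and a shell command to move; the robot and the scene stay as the last step left them, time stands still between calls to the robot, and variables do not carry over. Pictures are saved under pics/ and viewed, at most 14 in all, crops included, and the job is handed in when it is done.

```bash
mkdir -p pics; python3 - <<'E'
from plant import readout, read_camera, calibration, bot
import cv2,numpy as np
for n in("top","side"):
    im=read_camera(n); cv2.imwrite(f"pics/{n}0.png",im[:,:,::-1]); c=calibration(n); print(n,np.round(c["camera_matrix"],1).tolist(),np.round(c["view"],4).tolist())
print(readout.state(),bot.tips_ahead)
E
```

```text
top [[504.6, 0.0, 318.4], [0.0, 504.6, 194.5], [0.0, 0.0, 1.0]] [[0.021, -0.9998, 0.0044, -0.0823], [-0.986, -0.0214, -0.1652, 0.5523], [0.1652, -0.0009, -0.9863, 1.7649], [0.0, 0.0, 0.0, 1.0]]
side [[404.1, 0.0, 325.8], [0.0, 404.1, 198.2], [0.0, 0.0, 1.0]] [[-0.9471, -0.3208, -0.0114, 0.5136], [-0.1702, 0.5319, -0.8295, 0.1891], [0.2722, -0.7837, -0.5584, 1.1812], [0.0, 0.0, 0.0, 1.0]]
{'t': 0.1, 'qpos': array([-1.30133286e+00,  2.63494821e-01, -4.88591048e-02,  1.25941739e+00,
       -9.72857169e-06,  1.41553288e+00]), 'dq': array([-0.00203561, -0.00137088,  0.0011547 , -0.00058774,  0.00110654,
       -0.00066847]), 'joint_efforts': array([ 3.78903846e-03, -6.38578892e+01,  3.85062075e+01,  9.99967247e-03,
       -2.47456810e-04,  2.31986398e-06]), 'tcp_pos': array([ 0.216328  , -0.47827125,  0.40426815]), 'eef_rot': array([-3.07006735e+00, -6.61951107e-01,  1.02626227e-04]), 'force': array([ 0.26141084, -0.26935604, -0.13336247]), 'wrist_torque': array([-0.0189361 , -0.03408731, -0.02132585]), 'finger_force': 0.0, 'finger_gap': 0.08542539114087787} 0.1734
```

View pics/top0.png

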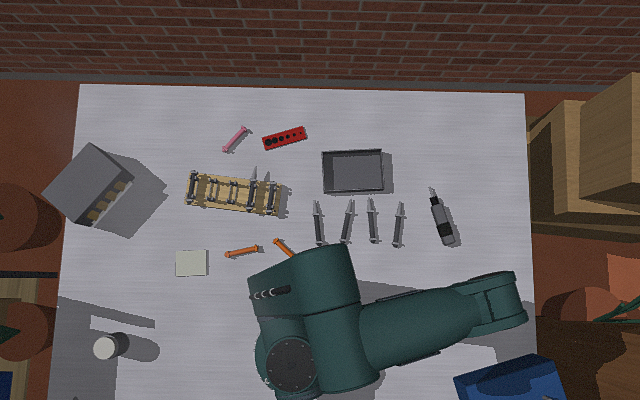

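View pics/side0.png

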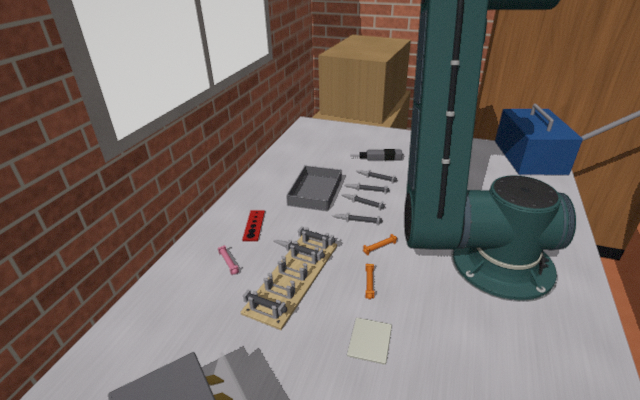

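The top view shows the wooden rail (190-285, 172-215), the tray (355,171), four loose full punches (319,222), (347,221), (373,220), (398,224), and the driver (442,216). The pink (236,139) and orange (242,251), (284,247) look-alikes are off limits. I'll take a close crop of the rail.

```bash
python3 - <<'E'
import cv2,numpy as np
t=cv2.imread("pics/top0.png");s=cv2.imread("pics/side0.png")
a=cv2.resize(t[150:255,175:415],None,fx=3.3,fy=3.3,interpolation=cv2.INTER_CUBIC)[:345,:792]
b=cv2.resize(s[220:330,235:395],None,fx=4.9,fy=4.9,interpolation=cv2.INTER_CUBIC)
cv2.imwrite("pics/cropt.png",cv2.resize(t[160:225,180:292],(784,455),interpolation=cv2.INTER_CUBIC));cv2.imwrite("pics/crops.png",b)
E
```

```text
(no output)
```

View pics/cropt.png

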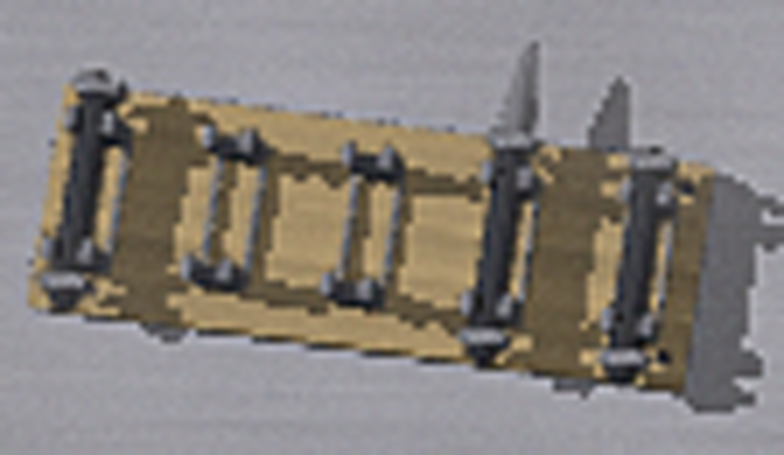

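View pics/crops.png

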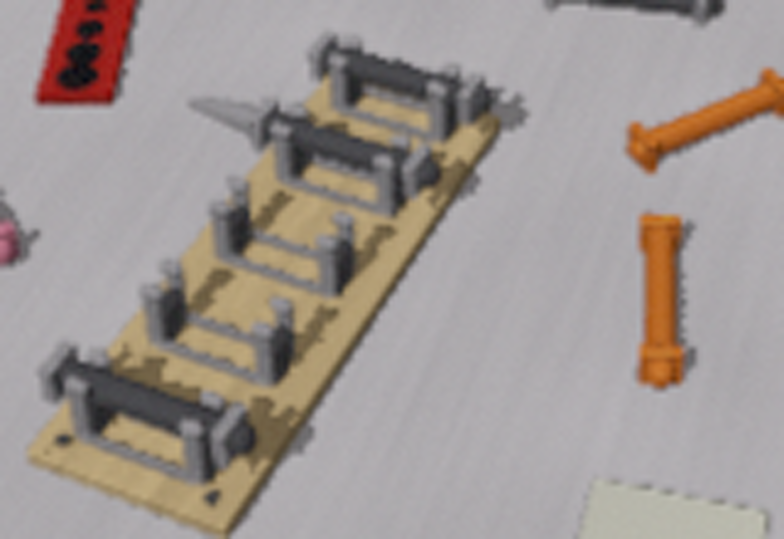

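The crops show the clips (clip 0 is at the image right, -y): clip 0 holds a stub (crop 635,260), clip 1 the kept punch with its point at (530,60), clips 2 and 3 are empty, and clip 4 holds a stub (85,190). The pink and orange look-alikes lie on the bench, not in clips. Next I'll measure.

```bash
cat > h.py <<'E'
from plant import readout, read_camera, calibration, bot
import cv2,numpy as np
from scipy.spatial.transform import Rotation as R
def ray(n,px,z):
    c=calibration(n);V=c["view"];Rm,t=V[:3,:3],V[:3,3]
    px=np.atleast_2d(px).astype(float)
    d=np.c_[px,np.ones(len(px))]@np.linalg.inv(c["camera_matrix"]).T@Rm
    o=-Rm.T@t
    return o+d*((z-o[2])/d[:,2])[:,None]
def proj(n,P):
    c=calibration(n);q=np.atleast_2d(P)@c["view"][:3,:3].T+c["view"][:3,3]
    q=q@c["camera_matrix"].T;return q[:,:2]/q[:,2:]
def rect(p):
    (c,s,a)=cv2.minAreaRect((np.asarray(p)[:,:2]*1000).astype(np.float32))
    if s[0]<s[1]: s=s[::-1];a+=90
    return np.round(c,1),np.round(s,1),round((a+90)%180-90,1)
def go(x,y,z=None,ang=None):
    """ang: desired world angle(deg, mod 180) of tool x axis. prints turn about tool z then shift in tool axes"""
    s=readout.state();r=R.from_rotvec(s["eef_rot"]);M=r.as_matrix()
    cur=np.degrees(np.arctan2(M[1,0],M[0,0]))
    d=0
    if ang is not None:
        d=(ang-cur+90)%180-90
    M2=R.from_euler('z',d,degrees=True).as_matrix()@M
    t=np.array([x,y,s["tcp_pos"][2] if z is None else z])-s["tcp_pos"]
    print("toolx ang %.1f turn tool z %.1f (q6 %.2f) shift tool after turn"%(cur,-d,s["qpos"][5]),np.round(1000*M2.T@t,1),"tilt",np.round(M[:,2],3),"tcp",np.round(s["tcp_pos"]*1000,1),"gap %.4f"%s["finger_gap"],"F",np.round(s["force"],1))
E
python3 - <<'E'
from h import *
im=cv2.imread("pics/top0.png");hsv=cv2.cvtColor(im,cv2.COLOR_BGR2HSV).astype(int)
sub=np.zeros(im.shape[:2],bool);sub[165:222,180:292]=1
w=(hsv[...,1]>70)&(hsv[...,0]>10)&(hsv[...,0]<30)&sub
ys,xs=np.nonzero(cv2.morphologyEx(w.astype(np.uint8),cv2.MORPH_OPEN,np.ones((2,2))));print("rail top",rect(ray("top",np.c_[xs,ys],.012)))
si=cv2.imread("pics/side0.png");h2=cv2.cvtColor(si,cv2.COLOR_BGR2HSV).astype(int)
w=(h2[...,1]>70)&(h2[...,0]>10)&(h2[...,0]<30);w[:220]=0;w[325:]=0;w[:,:240]=0;w[:,345:]=0
ys,xs=np.nonzero(cv2.morphologyEx(w.astype(np.uint8),cv2.MORPH_OPEN,np.ones((2,2))));print("rail side",rect(ray("side",np.c_[xs,ys],.012)))
d=(im.max(2)<75).astype(np.uint8);d[:150]=0;d[250:]=0;d[:,:180]=0;d[:,470:]=0
n,l,st,c=cv2.connectedComponentsWithStats(d)
for i in range(1,n):
    if st[i,4]<25: continue
    ys,xs=np.nonzero(l==i);print(st[i],rect(ray("top",np.c_[xs,ys],.012)),rect(ray("top",np.c_[xs,ys],.045)))
g=cv2.resize(im[190:255,305:417],(784,455),interpolation=cv2.INTER_CUBIC);cv2.imwrite("pics/loose.png",g)
E
```

```text
rail top (array([553.1, 239.4]), array([343.4, 118.5]), 83.8)
rail side (array([551.8, 249.3]), array([345.9, 120.6]), 83.8)
[322 150  62  44 840] (array([ 651.1, -193. ]), array([220.2, 157.4]), -85.8) (array([ 643.9, -190.7]), array([216.2, 154.6]), -85.8)
[187 172  12  27 137] (array([585.1, 389.4]), array([99.7, 30.9]), -5.7) (array([579.1, 381.1]), array([97.9, 30.4]), -5.7)
[210 179   9   5  25] (array([601.5, 313.7]), array([29.3, 15.1]), -86.9) (array([595.2, 306.7]), array([28.8, 14.8]), -86.9)
[247 180  11  27 136] (array([560. , 171.1]), array([99.8, 26.8]), -6.5) (array([554.4, 166.8]), array([97.9, 26.4]), -6.5)
[230 182   8   6  27] (array([590.3, 241.5]), array([26.2, 18.7]), -88.7) (array([584.2, 235.9]), array([25.7, 18.3]), -88.7)
[267 184  10  26 123] (array([548.7, 100.6]), array([95.1, 26.7]), -5.0) (array([543.4,  97.5]), array([93.3, 26.2]), -5.0)
[430 196  26  50 324] (array([ 476.7, -519. ]), array([182.9,  49.9]), 17.6) (array([ 472.7, -510.9]), array([179.6,  49. ]), 17.6)
[207 198   9   4  26] (array([532.8, 320.9]), array([29.4, 11.1]), -88.8) (array([527.8, 313.8]), array([28.9, 10.9]), -88.8)
[341 213  10  26 122] (array([ 447.7, -170.7]), array([94.2, 19.2]), -9.5) (array([ 444.2, -168.8]), array([92.4, 18.8]), -9.5)
[367 212   8  26 102] (array([ 454.1, -262.9]), array([92.7, 18.1]), 6.5) (array([ 450.5, -259.4]), array([91.1, 17.8]), 6.5)
[313 215  10  27 130] (array([436.9, -68.8]), array([98.1, 20.3]), 9.7) (array([433.6, -68.8]), array([96.3, 20. ]), 9.7)
[393 216   9  26 108] (array([ 441.1, -357.6]), array([92.8, 22. ]), -5.0) (array([ 437.7, -352.4]), array([91.1, 21.6]), -5.0)
[309 241  39   9 200] (array([ 376.4, -108.9]), array([136.6,  28.7]), -88.8) (array([ 374.2, -108.2]), array([134.1,  28.2]), -88.8)
```

View pics/loose.png

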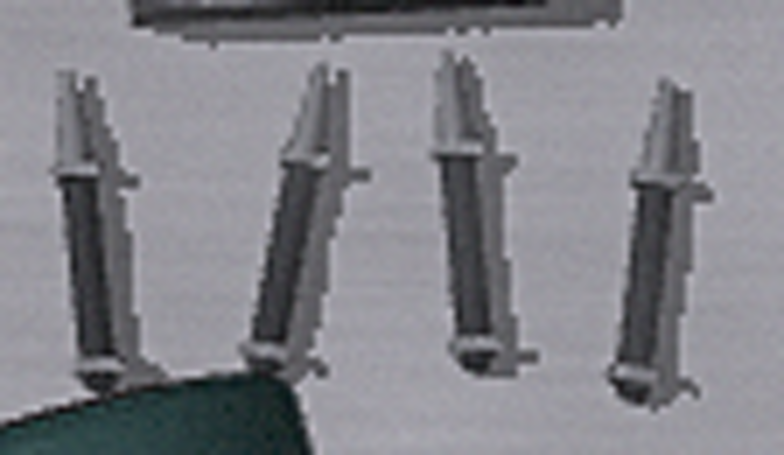

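The crop shows four full punches with their points up (+x), shanks at crop (90,265), (285,265), (470,250), (645,275). I'll check y against the side view.

```bash
python3 - <<'E'
from h import *
im=cv2.imread("pics/side0.png")
d=(im.max(2)<75).astype(np.uint8);d[:160]=0;d[325:]=0;d[:,:240]=0;d[:,400:]=0
n,l,st,c=cv2.connectedComponentsWithStats(d)
for i in range(1,n):
    if st[i,4]<18: continue
    ys,xs=np.nonzero(l==i);print(st[i],rect(ray("side",np.c_[xs,ys],.014)),rect(ray("side",np.c_[xs,ys],.048)))
go(.580,.382,None,83.8-90)
E
```

```text
[288 167  20  29 210] (array([ 723.4, -229.7]), array([209.7,  32.2]), -85.8) (array([ 701.3, -178.4]), array([200.9,  30.9]), -85.8)
[369 173  22   8  37] (array([ 442. , -349.3]), array([92.4, 14.1]), -10.8) (array([ 431.7, -293. ]), array([88.6, 13.5]), -10.8)
[326 174  16  36 148] (array([ 580.9, -203.2]), array([242.4,  19.2]), -85.6) (array([ 564.8, -153. ]), array([232.2,  18.4]), -85.6)
[360 187  24   5  41] (array([ 450.1, -254.6]), array([86.7, 11.4]), 5.9) (array([ 439.4, -202.3]), array([83. , 10.9]), 5.9)
[355 196  23  11  45] (array([ 451.2, -165.5]), array([93.5, 23.5]), -18.2) (array([ 440.5, -116.9]), array([89.6, 22.5]), -18.2)
[349 215  27   8  50] (array([437.7, -67.2]), array([89.2, 23.5]), 6.5) (array([427.6, -22.8]), array([85.4, 22.5]), 6.5)
[247 224   9  14  69] (array([758.5, 103.3]), array([66.9, 22.2]), -72.1) (array([734.9, 140.6]), array([64.1, 21.3]), -72.1)
[305 233  17   8  53] (array([561.3,  69.5]), array([48.7, 34.9]), 24.3) (array([546. , 108.2]), array([46.6, 33.4]), 24.3)
[326 236   3  12  21] (array([510.8,  80.7]), array([52.5,  6.3]), -71.3) 
[... 781 characters left out ...]
rray([32.4, 10.5]), -64.5)
[290 287   5  11  35] (array([533.4, 306.9]), array([35.4, 10.7]), -67.5) (array([519.3, 335.6]), array([33.9, 10.3]), -67.5)
[246 293  34  15 154] (array([598.4, 367.1]), array([94.6, 37.4]), -7.3) (array([581.5, 393.3]), array([90.6, 35.8]), -7.3)
[281 305   6   8  29] (array([532.1, 365.9]), array([23.1, 12.7]), -66.6) (array([518. , 392.2]), array([22.1, 12.1]), -66.6)
[276 308   3  10  18] (array([543.1, 382.9]), array([28.6,  4.5]), -58.3) (array([528.5, 408.4]), array([27.4,  4.3]), -58.3)
toolx ang 24.3 turn tool z 30.5 (q6 1.42) shift tool after turn [ 268.6 -894.5    0.9] tilt [-0.     0.001 -1.   ] tcp [ 216.3 -478.3  404.3] gap 0.0854 F [ 0.3 -0.3 -0.1]
```

```bash
python3 -m jog '[{"dp":[0,0,0],"dr":[0,0,10.2],"hand":-1},{"dp":[0,0,0],"dr":[0,0,10.2],"hand":-1},{"dp":[0,0,0],"dr":[0,0,10.2],"hand":-1},{"dp":[0.011,-0.037,0],"dr":[0,0,0],"hand":-1},{"dp":[0.011,-0.037,0],"dr":[0,0,0],"hand":-1},{"dp":[0.011,-0.037,0],"dr":[0,0,0],"hand":-1},{"dp":[0.011,-0.037,0],"dr":[0,0,0],"hand":-1},{"dp":[0.011,-0.037,0],"dr":[0,0,0],"hand":-1},{"dp":[0.011,-0.037,0],"dr":[0,0,0],"hand":-1},{"dp":[0.011,-0.037,0],"dr":[0,0,0],"hand":-1},{"dp":[0.011,-0.037,0],"dr":[0,0,0],"hand":-1},{"dp":[0.011,-0.037,0],"dr":[0,0,0],"hand":-1}]' 60
python3 -m jog '[{"dp":[0.011,-0.037,0],"dr":[0,0,0],"hand":-1},{"dp":[0.011,-0.037,0],"dr":[0,0,0],"hand":-1},{"dp":[0.011,-0.037,0],"dr":[0,0,0],"hand":-1},{"dp":[0.011,-0.037,0],"dr":[0,0,0],"hand":-1},{"dp":[0.011,-0.037,0],"dr":[0,0,0],"hand":-0.2},{"dp":[0.011,-0.037,0],"dr":[0,0,0],"hand":-0.2},{"dp":[0.011,-0.037,0],"dr":[0,0,0],"hand":-0.2},{"dp":[0.011,-0.037,0],"dr":[0,0,0],"hand":-0.2},{"dp":[0.011,-0.037,0],"dr":[0,0,0],"hand":-0.2},{"dp":[0.011,-0.037,0],"dr":[0,0,0],"hand":-0.2},{"dp":[0.011,-0.037,0],"dr":[0,0,0],"hand":-0.2},{"dp":[0,0,0],"dr":[0,0,0],"hand":-0.2}]'
python3 -c "
from h import *
go(.572,.384,.26,-6.2)"
```

```text
t: 1.6
tcp_pos: [0.3513, -0.1569, 0.4046]
eef_rot: [-3.137, 0.172, 0.0]
force: [-0.0, -0.8, -0.3]
finger_gap: 0.0856
finger_force: 0.0
t: 3.1
tcp_pos: [0.5019, 0.1112, 0.4114]
eef_rot: [-3.056, -0.064, 0.004]
force: [0.8, 0.4, -0.2]
finger_gap: 0.0513
finger_force: 0.0
toolx ang 2.4 turn tool z 8.6 (q6 3.14) shift tool after turn [  40.4 -264.9  174.5] tilt [-0.005  0.085 -0.996] tcp [501.9 111.2 411.4] gap 0.0513 F [ 0.8  0.4 -0.2]
```

```bash
python3 -m jog '[{"dp":[0,0,0],"dr":[0,0,-10.7],"hand":-0.2},{"dp":[0,0,0],"dr":[0,0,-10.7],"hand":-0.2},{"dp":[0,0,0],"dr":[0,0,-10.7],"hand":-0.2},{"dp":[0,0,0],"dr":[0,0,-10.7],"hand":-0.2},{"dp":[0,0,0],"dr":[0,0,-10.7],"hand":-0.2},{"dp":[0,0,0],"dr":[0,0,-10.7],"hand":-0.2},{"dp":[0,0,0],"dr":[0,0,-10.7],"hand":-0.2},{"dp":[0,0,0],"dr":[0,0,-10.7],"hand":-0.2},{"dp":[0,0,0],"dr":[0,0,-10.7],"hand":-0.2},{"dp":[0,0,0],"dr":[0,0,-10.7],"hand":-0.2},{"dp":[0,0,0],"dr":[0,0,-10.7],"hand":-0.2},{"dp":[0,0,0],"dr":[0,0,-10.7],"hand":-0.2}]'
cat >> h.py <<'E'
def to(x,y,z,ang,n=None):
    """full: tool-frame shift (first) and the turn (rotvec deg) to upright with tool x at ang (not mod 180)"""
    s=readout.state();r=R.from_rotvec(s["eef_rot"])
    T=R.from_euler('z',ang,degrees=True)*R.from_euler('x',180,degrees=True)
    t=np.array([x,y,z])-s["tcp_pos"]
    print("turn",np.round((r.inv()*T).as_rotvec()*57.2958,1),"shift after",np.round(1000*T.inv().apply(t),1),"| before",np.round(1000*r.inv().apply(t),1),"tcp",np.round(s["tcp_pos"]*1000,1),"q",np.round(s["qpos"],2),"gap %.4f"%s["finger_gap"],"F",np.round(s["force"],1),"t",s["t"])
E
python3 -c "
from h import *
to(.572,.384,.26,173.8)"
```

```text
t: 4.6
tcp_pos: [0.5009, 0.1101, 0.4116]
eef_rot: [-1.285, -2.821, -0.116]
force: [0.6, 0.8, -0.3]
finger_gap: 0.051
finger_force: 0.0
turn [  4.3  -2.5 -42.8] shift after [-41.1 280.  151.6] | before [149.2 225.  173.8] tcp [500.9 110.1 411.6] q [ 0.04  0.24 -0.07  1.27  0.08  0.89] gap 0.0510 F [ 0.6  0.8 -0.3] t 4.6
```

```bash
python3 -m jog '[{"dp":[0,0,0],"dr":[1.08,-0.62,-10.7],"hand":-0.2},{"dp":[0,0,0],"dr":[1.08,-0.62,-10.7],"hand":-0.2},{"dp":[0,0,0],"dr":[1.08,-0.62,-10.7],"hand":-0.2},{"dp":[0,0,0],"dr":[1.08,-0.62,-10.7],"hand":-0.2},{"dp":[-0.005,0.04,0.01],"dr":[0,0,0],"hand":-0.2},{"dp":[-0.006,0.04,0.02],"dr":[0,0,0],"hand":-0.2},{"dp":[-0.006,0.04,0.02],"dr":[0,0,0],"hand":-0.2},{"dp":[-0.006,0.04,0.02],"dr":[0,0,0],"hand":-0.2},{"dp":[-0.006,0.04,0.02],"dr":[0,0,0],"hand":-0.2},{"dp":[-0.006,0.04,0.02],"dr":[0,0,0],"hand":-0.2},{"dp":[-0.006,0.04,0.02],"dr":[0,0,0],"hand":-0.2},{"dp":[0,0,0],"dr":[0,0,0],"hand":-0.2}]'
python3 - <<'E'
from h import *
to(.572,.384,.24,173.8)
a=read_camera("top")[150:250,150:310,::-1];b=read_camera("side")[180:340,220:400,::-1]
cv2.imwrite("pics/c1.png",np.hstack([cv2.resize(a,(400,250)),cv2.resize(b,(400,250))*1]))
cv2.imwrite("pics/c1.png",cv2.resize(b,(720,600),interpolation=cv2.INTER_CUBIC))
E
```

```text
t: 6.1
tcp_pos: [0.5736, 0.3854, 0.2791]
eef_rot: [-0.178, -3.133, 0.003]
force: [-0.4, -0.8, -0.3]
finger_gap: 0.0513
finger_force: 0.0
turn [-0.1 -0.2 -0.3] shift after [ 1.4 -1.6 39.1] | before [ 1.3 -1.5 39.1] tcp [573.6 385.4 279.1] q [0.47 0.6  0.17 1.15 0.   0.59] gap 0.0513 F [-0.4 -0.8 -0.3] t 6.1
```

View pics/c1.png

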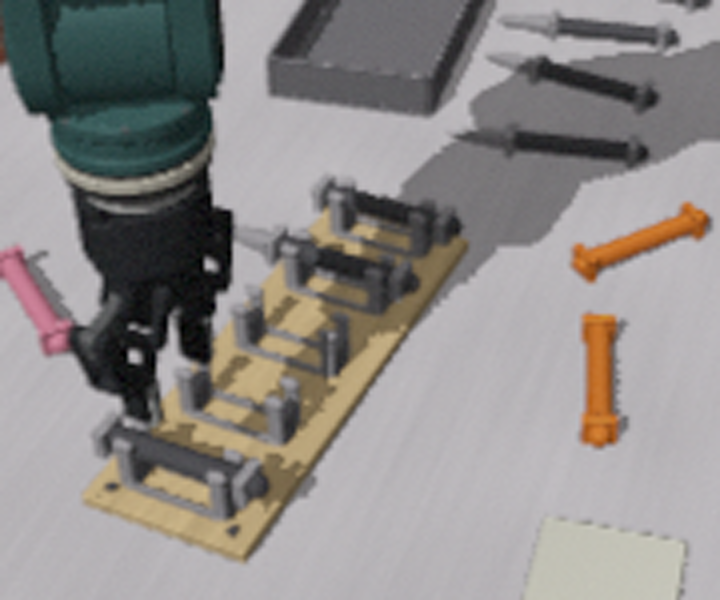

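The gripper is above clip 4, with the fingers astride the stub at (180,455). Descending.

```bash
python3 -m jog '[{"dp":[0,0,0.025],"dr":[0,0,0],"hand":-0.2},{"dp":[0,0,0.02],"dr":[0,0,0],"hand":-0.2},{"dp":[0,0,0.015],"dr":[0,0,0],"hand":-0.2},{"dp":[0,0,0.01],"dr":[0,0,0],"hand":-0.2},{"dp":[0,0,0.008],"dr":[0,0,0],"hand":-0.2},{"dp":[0,0,0],"dr":[0,0,0],"hand":-0.2}]'
python3 -m jog '[{"dp":[0,0,0],"dr":[0,0,0],"hand":0.3},{"dp":[0,0,0],"dr":[0,0,0],"hand":0.3},{"dp":[0,0,0],"dr":[0,0,0],"hand":0.5},{"dp":[0,0,0],"dr":[0,0,0],"hand":0.5},{"dp":[0,0,0],"dr":[0,0,0],"hand":1},{"dp":[0,0,0],"dr":[0,0,0],"hand":1},{"dp":[0,0,0],"dr":[0,0,0],"hand":1}]' 60
python3 -c "
from h import *
to(.572,.384,.24,173.8)"
```

```text
t: 6.95
tcp_pos: [0.5736, 0.3838, 0.2032]
eef_rot: [-0.18, -3.134, 0.001]
force: [-0.1, -0.7, -0.2]
finger_gap: 0.0516
finger_force: 0.0
t: 7.82
tcp_pos: [0.5737, 0.384, 0.2037]
eef_rot: [-0.18, -3.135, -0.001]
force: [-0.5, 3.3, 5.2]
finger_gap: 0.0162
finger_force: 58.7
turn [ 0.  -0.1 -0.4] shift after [  1.7  -0.2 -36.3] | before [  1.8  -0.2 -36.3] tcp [573.7 384.  203.7] q [0.47 0.65 0.05 0.97 0.   0.59] gap 0.0162 F [-0.5  3.3  5.2] t 7.825
```

The grip is good (gap 16 mm, side force only 3 N, so clip 4 is at y≈384.5). Pulling the stub out.

```bash
python3 -m jog '[{"dp":[0,0,-0.006],"dr":[0,0,0],"hand":1},{"dp":[0,0,-0.008],"dr":[0,0,0],"hand":1},{"dp":[0,0,-0.01],"dr":[0,0,0],"hand":1},{"dp":[0,0,-0.015],"dr":[0,0,0],"hand":1},{"dp":[0,0,-0.02],"dr":[0,0,0],"hand":1},{"dp":[0,0,-0.03],"dr":[0,0,0],"hand":1},{"dp":[0,0,-0.02],"dr":[0,0,0],"hand":1},{"dp":[0,0,0],"dr":[0,0,0],"hand":1}]' 80
python3 - <<'E'
from h import *
to(.672,-.19,.30,94.2)
E
```

```text
t: 8.82
tcp_pos: [0.5741, 0.3838, 0.3142]
eef_rot: [0.181, 3.135, 0.001]
force: [0.1, 0.4, -2.0]
finger_gap: 0.0156
finger_force: 79.9
turn [ 0.1  0.  79.2] shift after [-579.4   55.6   14.2] | before [-163.1 -558.8   13.8] tcp [574.1 383.8 314.2] q [0.47 0.58 0.23 1.22 0.   0.59] gap 0.0156 F [ 0.1  0.4 -2. ] t 8.825
```

```bash
python3 -m jog '[{"dp":[-0.006,-0.02,0],"dr":[0,0,0],"hand":1},{"dp":[-0.0116,-0.04,0],"dr":[0,0,0],"hand":1},{"dp":[-0.0116,-0.04,0],"dr":[0,0,0],"hand":1},{"dp":[-0.0116,-0.04,0],"dr":[0,0,0],"hand":1},{"dp":[-0.0116,-0.04,0],"dr":[0,0,0],"hand":1},{"dp":[-0.0116,-0.04,0],"dr":[0,0,0],"hand":1},{"dp":[-0.0116,-0.04,0],"dr":[0,0,0],"hand":1},{"dp":[-0.0116,-0.04,0],"dr":[0,0,0],"hand":1},{"dp":[-0.0116,-0.04,0],"dr":[0,0,0],"hand":1},{"dp":[-0.0116,-0.04,0],"dr":[0,0,0],"hand":1},{"dp":[-0.0116,-0.04,0],"dr":[0,0,0],"hand":1},{"dp":[-0.0116,-0.04,0],"dr":[0,0,0],"hand":1}]'
python3 -m jog '[{"dp":[-0.0116,-0.04,0],"dr":[0,0,0],"hand":1},{"dp":[-0.0116,-0.04,0],"dr":[0,0,0],"hand":1},{"dp":[-0.006,-0.02,0],"dr":[0,0,0],"hand":1},{"dp":[0,0,0],"dr":[0,0,10],"hand":1},{"dp":[0,0,0],"dr":[0,0,10],"hand":1},{"dp":[0,0,0],"dr":[0,0,10],"hand":1},{"dp":[0,0,0],"dr":[0,0,10],"hand":1},{"dp":[0,0,0],"dr":[0,0,10],"hand":1},{"dp":[0,0,0],"dr":[0,0,10],"hand":1},{"dp":[0,0,0],"dr":[0,0,10],"hand":1},{"dp":[0,0,0],"dr":[0,0,9.5],"hand":1},{"dp":[0,0,0],"dr":[0,0,0],"hand":1}]'
python3 - <<'E'
from h import *
to(.672,-.19,.187,94.2)
a=read_camera("top")[100:260,190:470,::-1]
cv2.imwrite("pics/c2.png",cv2.resize(a,(784,448),interpolation=cv2.INTER_CUBIC))
E
```

```text
t: 10.32
tcp_pos: [0.6532, -0.0907, 0.3113]
eef_rot: [-0.181, -3.133, 0.0]
force: [0.4, 0.5, -0.9]
finger_gap: 0.0156
finger_force: 78.0
t: 11.82
tcp_pos: [0.671, -0.1911, 0.3118]
eef_rot: [-2.142, -2.296, 0.002]
force: [0.4, -0.7, -2.0]
finger_gap: 0.015
finger_force: 78.5
turn [-0.1 -0.  -0.2] shift after [  1.    1.1 124.8] | before [  0.9   1.4 124.8] tcp [ 671.  -191.1  311.8] q [-0.39  0.6   0.26  1.23 -0.    1.11] gap 0.0150 F [ 0.4 -0.7 -2. ] t 11.825
```

View pics/c2.png

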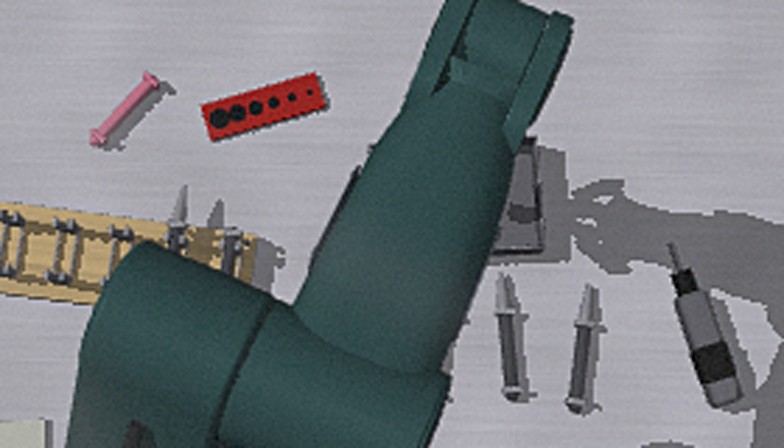

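The top view shows the arm over the tray, with the tray's right end at (530,200). Lowering and releasing.

```bash
python3 -m jog '[{"dp":[0,0,0.02],"dr":[0,0,0],"hand":1},{"dp":[0,0,0.025],"dr":[0,0,0],"hand":1},{"dp":[0,0,0.025],"dr":[0,0,0],"hand":1},{"dp":[0,0,0.02],"dr":[0,0,0],"hand":1},{"dp":[0,0,0.015],"dr":[0,0,0],"hand":1},{"dp":[0,0,0.01],"dr":[0,0,0],"hand":1},{"dp":[0,0,0.008],"dr":[0,0,0],"hand":1},{"dp":[0,0,0],"dr":[0,0,0],"hand":1}]'
python3 -m jog '[{"dp":[0,0,0],"dr":[0,0,0],"hand":0.3},{"dp":[0,0,0],"dr":[0,0,0],"hand":0.2},{"dp":[0,0,0],"dr":[0,0,0],"hand":0.2},{"dp":[0,0,-0.01],"dr":[0,0,0],"hand":0.2},{"dp":[0,0,-0.02],"dr":[0,0,0],"hand":0.1},{"dp":[0,0,-0.03],"dr":[0,0,0],"hand":-0.2},{"dp":[0,0,-0.03],"dr":[0,0,0],"hand":-0.2},{"dp":[0,0,-0.03],"dr":[0,0,0],"hand":-0.2},{"dp":[0,0,0],"dr":[0,0,0],"hand":-0.2}]'
python3 - <<'E'
from h import *
to(.546,.0985,.28,173.8)
E
```

```text
t: 12.88
tcp_pos: [0.6711, -0.1911, 0.189]
eef_rot: [-2.143, -2.295, 0.002]
force: [-0.2, -0.1, -0.6]
finger_gap: 0.0152
finger_force: 78.5
t: 14.0
tcp_pos: [0.6718, -0.1912, 0.3125]
eef_rot: [2.142, 2.294, 0.001]
force: [0.6, -0.9, -0.3]
finger_gap: 0.0514
finger_force: 0.0
turn [  0.    0.2 -79.9] shift after [156.3 274.5  32.5] | before [ 297.7 -105.7   31.6] tcp [ 671.8 -191.2  312.5] q [-0.39  0.6   0.26  1.23 -0.    1.11] gap 0.0514 F [ 0.6 -0.9 -0.3] t 14.0
```

```bash
python3 -m jog '[{"dp":[0,0,0],"dr":[0,0,-10],"hand":-0.2},{"dp":[0,0,0],"dr":[0,0,-10],"hand":-0.2},{"dp":[0,0,0],"dr":[0,0,-10],"hand":-0.2},{"dp":[0,0,0],"dr":[0,0,-10],"hand":-0.2},{"dp":[0,0,0],"dr":[0,0,-10],"hand":-0.2},{"dp":[0,0,0],"dr":[0,0,-10],"hand":-0.2},{"dp":[0,0,0],"dr":[0,0,-10],"hand":-0.2},{"dp":[0,0,0],"dr":[0,0,-10],"hand":-0.2}]'
python3 -m jog '[{"dp":[0.0201,0.0343,0.004],"dr":[0,0,0],"hand":-0.2},{"dp":[0.0201,0.0343,0.004],"dr":[0,0,0],"hand":-0.2},{"dp":[0.0201,0.0343,0.004],"dr":[0,0,0],"hand":-0.2},{"dp":[0.0201,0.0343,0.004],"dr":[0,0,0],"hand":-0.2},{"dp":[0.0201,0.0343,0.004],"dr":[0,0,0],"hand":-0.2},{"dp":[0.0201,0.0343,0.004],"dr":[0,0,0],"hand":-0.2},{"dp":[0.0201,0.0343,0.004],"dr":[0,0,0],"hand":-0.2},{"dp":[0.0201,0.0343,0.004],"dr":[0,0,0],"hand":-0.2},{"dp":[0,0,0],"dr":[0,0,0],"hand":-0.2}]'
python3 - <<'E'
from h import *
to(.541,.0978,.203,173.8)
a=read_camera("top")[100:260,190:470,::-1];cv2.imwrite("pics/c3.png",a)
E
```

```text
t: 15.0
tcp_pos: [0.6712, -0.191, 0.3089]
eef_rot: [-0.157, -3.135, -0.0]
force: [-0.9, -1.2, -0.4]
finger_gap: 0.0511
finger_force: 0.0
t: 16.12
tcp_pos: [0.5391, 0.1006, 0.2772]
eef_rot: [-0.162, -3.135, 0.0]
force: [0.4, -0.6, 0.8]
finger_gap: 0.0513
finger_force: 0.0
turn [-0.  -0.2  0.3] shift after [-2.2 -2.6 74.2] | before [-2.4 -2.6 74.2] tcp [539.1 100.6 277.2] q [ 0.04  0.37 -0.24  0.96  0.    0.14] gap 0.0513 F [ 0.4 -0.6  0.8] t 16.125
```

```bash
python3 -m jog '[{"dp":[-0.002,-0.0026,0.02],"dr":[0,0,0.3],"hand":-0.2},{"dp":[0,0,0.02],"dr":[0,0,0],"hand":-0.2},{"dp":[0,0,0.015],"dr":[0,0,0],"hand":-0.2},{"dp":[0,0,0.01],"dr":[0,0,0],"hand":-0.2},{"dp":[0,0,0.008],"dr":[0,0,0],"hand":-0.2},{"dp":[0,0,0],"dr":[0,0,0],"hand":-0.2}]'
python3 -m jog '[{"dp":[0,0,0],"dr":[0,0,0],"hand":0.3},{"dp":[0,0,0],"dr":[0,0,0],"hand":0.3},{"dp":[0,0,0],"dr":[0,0,0],"hand":0.5},{"dp":[0,0,0],"dr":[0,0,0],"hand":0.5},{"dp":[0,0,0],"dr":[0,0,0],"hand":1},{"dp":[0,0,0],"dr":[0,0,0],"hand":1},{"dp":[0,0,0],"dr":[0,0,0],"hand":1}]' 80
python3 -m jog '[{"dp":[0,0,-0.006],"dr":[0,0,0],"hand":1},{"dp":[0,0,-0.008],"dr":[0,0,0],"hand":1},{"dp":[0,0,-0.01],"dr":[0,0,0],"hand":1},{"dp":[0,0,-0.015],"dr":[0,0,0],"hand":1},{"dp":[0,0,-0.02],"dr":[0,0,0],"hand":1},{"dp":[0,0,-0.03],"dr":[0,0,0],"hand":1},{"dp":[0,0,-0.02],"dr":[0,0,0],"hand":1},{"dp":[0,0,0],"dr":[0,0,0],"hand":1}]'
python3 - <<'E'
from h import *
to(.622,-.195,.30,94.2)
E
```

```text
t: 16.92
tcp_pos: [0.5421, 0.0959, 0.2042]
eef_rot: [-0.175, -3.135, 0.0]
force: [0.5, 0.1, 0.2]
finger_gap: 0.0512
finger_force: 0.0
t: 17.8
tcp_pos: [0.5423, 0.0962, 0.205]
eef_rot: [-0.174, -3.136, -0.001]
force: [-1.0, 5.0, 8.2]
finger_gap: 0.0155
finger_force: 77.9
t: 18.8
tcp_pos: [0.5426, 0.0958, 0.315]
eef_rot: [0.175, 3.135, -0.001]
force: [-0.2, 0.5, -2.1]
finger_gap: 0.0145
finger_force: 80.5
turn [ 0.   0.1 79.4] shift after [-295.9   57.9   15. ] | before [-111.3 -280.2   15.2] tcp [542.6  95.8 315. ] q [ 0.03  0.35 -0.17  1.05 -0.    0.14] gap 0.0145 F [-0.2  0.5 -2.1] t 18.8
```

```bash
python3 -m jog '[{"dp":[-0.0139,-0.035,0],"dr":[0,0,0],"hand":1},{"dp":[-0.0139,-0.035,0],"dr":[0,0,0],"hand":1},{"dp":[-0.0139,-0.035,0],"dr":[0,0,0],"hand":1},{"dp":[-0.0139,-0.035,0],"dr":[0,0,0],"hand":1},{"dp":[-0.0139,-0.035,0],"dr":[0,0,0],"hand":1},{"dp":[-0.0139,-0.035,0],"dr":[0,0,0],"hand":1},{"dp":[-0.0139,-0.035,0],"dr":[0,0,0],"hand":1},{"dp":[-0.0139,-0.035,0],"dr":[0,0,0],"hand":1}]'
python3 -m jog '[{"dp":[0,0,0],"dr":[0,0,9.9],"hand":1},{"dp":[0,0,0],"dr":[0,0,9.9],"hand":1},{"dp":[0,0,0],"dr":[0,0,9.9],"hand":1},{"dp":[0,0,0],"dr":[0,0,9.9],"hand":1},{"dp":[0,0,0],"dr":[0,0,9.9],"hand":1},{"dp":[0,0,0],"dr":[0,0,9.9],"hand":1},{"dp":[0,0,0],"dr":[0,0,9.9],"hand":1},{"dp":[0,0,0],"dr":[0,0,9.9],"hand":1},{"dp":[0,0,0],"dr":[0,0,0],"hand":1}]'
python3 - <<'E'
from h import *
to(.622,-.195,.188,94.2)
E
```

```text
t: 19.8
tcp_pos: [0.6216, -0.1959, 0.3123]
eef_rot: [-0.175, -3.134, -0.0]
force: [-0.7, -0.1, -0.8]
finger_gap: 0.0151
finger_force: 80.5
t: 20.92
tcp_pos: [0.6215, -0.1947, 0.3125]
eef_rot: [-2.132, -2.305, 0.003]
force: [-0.3, 0.6, -1.4]
finger_gap: 0.0151
finger_force: 80.7
turn [-0.2 -0.   0.3] shift after [ -0.4   0.5 124.5] | before [ -0.4   0.8 124.4] tcp [ 621.5 -194.7  312.5] q [-0.43  0.52  0.11  1.16 -0.    1.06] gap 0.0151 F [-0.3  0.6 -1.4] t 20.925
```

```bash
python3 - <<'E'
import cv2
cv2.imwrite("pics/c3b.png",cv2.resize(cv2.imread("pics/c3.png"),(784,448),interpolation=cv2.INTER_CUBIC))
E
```

```text
(no output)
```

View pics/c3b.png

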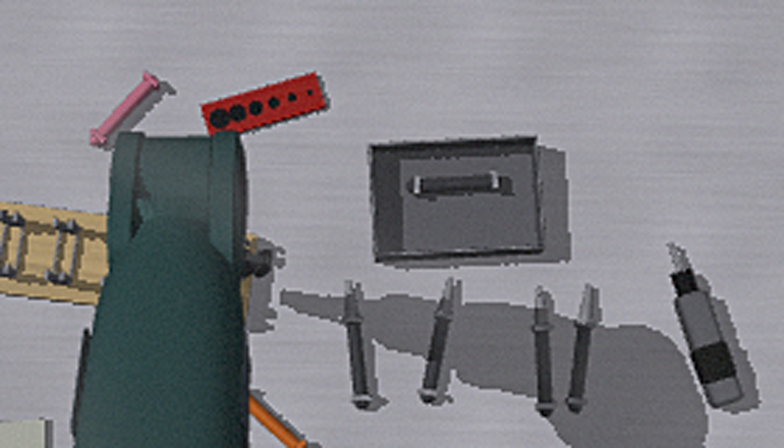

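The first stub lies in the tray (455,185). The third loose punch has been knocked right to (543,350), close to the fourth (582,350), so I'll remeasure after this release.

```bash
python3 -m jog '[{"dp":[0,0,0.02],"dr":[0,0,0],"hand":1},{"dp":[0,0,0.025],"dr":[0,0,0],"hand":1},{"dp":[0,0,0.025],"dr":[0,0,0],"hand":1},{"dp":[0,0,0.02],"dr":[0,0,0],"hand":1},{"dp":[0,0,0.015],"dr":[0,0,0],"hand":1},{"dp":[0,0,0.01],"dr":[0,0,0],"hand":1},{"dp":[0,0,0.008],"dr":[0,0,0],"hand":1},{"dp":[0,0,0],"dr":[0,0,0],"hand":1}]'
python3 -m jog '[{"dp":[0,0,0],"dr":[0,0,0],"hand":0.3},{"dp":[0,0,0],"dr":[0,0,0],"hand":0.2},{"dp":[0,0,0],"dr":[0,0,0],"hand":0.2},{"dp":[0,0,-0.01],"dr":[0,0,0],"hand":0.2},{"dp":[0,0,-0.02],"dr":[0,0,0],"hand":0.1},{"dp":[0,0,-0.03],"dr":[0,0,0],"hand":-0.2},{"dp":[0,0,-0.03],"dr":[0,0,0],"hand":-0.2},{"dp":[0,0,-0.03],"dr":[0,0,0],"hand":-0.2},{"dp":[0,0,-0.03],"dr":[0,0,0],"hand":-0.2}]'
cat > m.py <<'E'
from h import *
import sys
for n,z in(("side",.014),("top",.014)):
    im=read_camera(n)[:,:,::-1];cv2.imwrite("pics/m_%s.png"%n,im)
    d=(im.max(2)<75).astype(np.uint8)
    k,l,st,c=cv2.connectedComponentsWithStats(d)
    for i in range(1,k):
        if not 30<st[i,4]<170: continue
        ys,xs=np.nonzero(l==i);r=rect(ray(n,np.c_[xs,ys],z))
        if 300<r[0][0]<600 and -450<r[0][1]<20: print(n,st[i].tolist(),r)
E
python3 m.py; python3 -c "
from h import *
to(.437,-.068,.28,180)"
```

```text
t: 21.92
tcp_pos: [0.6214, -0.1946, 0.1901]
eef_rot: [-2.133, -2.305, 0.002]
force: [0.5, -0.5, -1.1]
finger_gap: 0.0152
finger_force: 80.7
t: 23.05
tcp_pos: [0.6215, -0.1945, 0.3423]
eef_rot: [-2.134, -2.305, 0.001]
force: [0.3, -0.7, -0.1]
finger_gap: 0.0513
finger_force: 0.0
side [369, 173, 22, 8, 36] (array([ 442.2, -348.3]), array([92.7, 13.9]), -12.1)
side [326, 174, 16, 36, 135] (array([ 580.9, -203.2]), array([242.4,  19.2]), -85.6)
side [368, 182, 24, 4, 34] (array([ 430.1, -299.7]), array([87.3,  9.8]), 4.0)
side [355, 199, 23, 8, 37] (array([ 448.2, -162.2]), array([86.1,  8.9]), -9.7)
side [349, 216, 27, 7, 43] (array([437.4, -58.8]), array([90.4, 16.1]), -0.1)
top [393, 216, 8, 26, 72] (array([ 440.5, -356.8]), array([92.6, 17. ]), -7.0)
top [382, 218, 6, 26, 69] (array([ 432.7, -309.6]), array([90.8, 16.5]), 4.0)
turn [  0.    0.3 -85.6] shift after [185.  126.8  64.4] | before [ 140.8 -174.9   63.5] tcp [ 622.  -194.8  344.4] q [-0.43  0.5   0.17  1.23 -0.    1.07] gap 0.0515 F [1.  0.7 0.1] t 23.15
```

```bash
python3 -m jog '[{"dp":[0,0,0],"dr":[0,0,-10.5],"hand":-0.2},{"dp":[0,0,0],"dr":[0,0,-10.5],"hand":-0.2},{"dp":[0,0,0],"dr":[0,0,-10.5],"hand":-0.2},{"dp":[0,0,0],"dr":[0,0,-10.5],"hand":-0.2},{"dp":[0,0,0],"dr":[0,0,-10.5],"hand":-0.2},{"dp":[0,0,0],"dr":[0,0,-10.5],"hand":-0.2},{"dp":[0,0,0],"dr":[0,0,-10.5],"hand":-0.2},{"dp":[0,0,0],"dr":[0,0,-10.5],"hand":-0.2},{"dp":[0,0,0],"dr":[0,0,-10.5],"hand":-0.2},{"dp":[0,0,0],"dr":[0,0,0],"hand":-0.2}]'
python3 - <<'E'
from h import *
to(.4375,-.0685,.20,189)
E
```

```text
t: 24.4
tcp_pos: [0.6216, -0.1946, 0.3404]
eef_rot: [0.242, -3.13, -0.0]
force: [0.5, -0.2, 0.3]
finger_gap: 0.0512
finger_force: 0.0
turn [ 0.  -0.1 -0.1] shift after [162.1 153.3 140.4] | before [162.2 152.9 140.7] tcp [ 621.6 -194.6  340.4] q [-0.43  0.51  0.16  1.23 -0.   -0.58] gap 0.0512 F [ 0.5 -0.2  0.3] t 24.4
```

```bash
python3 -m jog '[{"dp":[0.027,0.0255,0.01],"dr":[0,0,0],"hand":-0.2},{"dp":[0.027,0.0255,0.01],"dr":[0,0,0],"hand":-0.2},{"dp":[0.027,0.0255,0.01],"dr":[0,0,0],"hand":-0.2},{"dp":[0.027,0.0255,0.01],"dr":[0,0,0],"hand":-0.2},{"dp":[0.027,0.0255,0.01],"dr":[0,0,0],"hand":-0.2},{"dp":[0.027,0.0255,0.02],"dr":[0,0,0],"hand":-0.2},{"dp":[0,0,0.03],"dr":[0,0,0],"hand":-0.2},{"dp":[0,0,0.02],"dr":[0,0,0],"hand":-0.2},{"dp":[0,0,0],"dr":[0,0,0],"hand":-0.2},{"dp":[0,0,0],"dr":[0,0,0],"hand":-0.2}]'
python3 - <<'E'
from h import *
to(.4375,-.0685,.177,189)
im=read_camera("side")[120:300,280:440,::-1];cv2.imwrite("pics/c4.png",cv2.resize(im,(533,600),interpolation=cv2.INTER_CUBIC))
E
```

```text
t: 25.65
tcp_pos: [0.438, -0.0687, 0.2214]
eef_rot: [0.241, -3.131, 0.0]
force: [0.4, 0.2, 0.1]
finger_gap: 0.051
finger_force: 0.0
turn [-0.  -0.1 -0.2] shift after [ 0.5  0.3 44.4] | before [ 0.4  0.3 44.4] tcp [438.  -68.7 221.4] q [-0.34  0.27 -0.59  0.71 -0.   -0.49] gap 0.0510 F [0.4 0.2 0.1] t 25.65
```

View pics/c4.png

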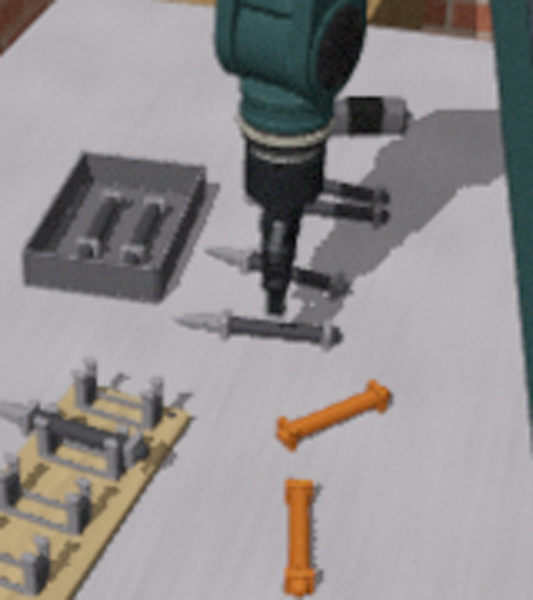

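Both stubs lie in the tray. The fingers hover astride the nearest punch (275,330). Descending to grip.

```bash
python3 -m jog '[{"dp":[0,0,0.015],"dr":[0,0,0],"hand":-0.2},{"dp":[0,0,0.012],"dr":[0,0,0],"hand":-0.2},{"dp":[0,0,0.008],"dr":[0,0,0],"hand":-0.2},{"dp":[0,0,0.005],"dr":[0,0,0],"hand":-0.2},{"dp":[0,0,0.003],"dr":[0,0,0],"hand":-0.2},{"dp":[0,0,0],"dr":[0,0,0],"hand":0.3},{"dp":[0,0,0],"dr":[0,0,0],"hand":0.3},{"dp":[0,0,0],"dr":[0,0,0],"hand":0.5},{"dp":[0,0,0],"dr":[0,0,0],"hand":1},{"dp":[0,0,0],"dr":[0,0,0],"hand":1},{"dp":[0,0,0],"dr":[0,0,0],"hand":1},{"dp":[0,0,0],"dr":[0,0,0],"hand":1}]' 100
python3 -m jog '[{"dp":[0,0,-0.005],"dr":[0,0,0],"hand":1},{"dp":[0,0,-0.015],"dr":[0,0,0],"hand":1},{"dp":[0,0,-0.02],"dr":[0,0,0],"hand":1},{"dp":[0,0,-0.03],"dr":[0,0,0],"hand":1},{"dp":[0,0,-0.02],"dr":[0,0,0],"hand":1},{"dp":[0,0,-0.02],"dr":[0,0,0],"hand":1},{"dp":[0,0,0],"dr":[0,0,0],"hand":1}]'
cat > c.py <<'E'
from h import *
import sys
# clip target: u=523.5 along rail x, v=299.7+72(i-2) ; world = u*(.994,-.108)+v*(.108,.994)
i=int(sys.argv[1]);z=float(sys.argv[2]);a=np.radians(6.2);u=.5235;v=.2997+.072*(i-2)
x,y=u*np.cos(a)+v*np.sin(a),-u*np.sin(a)+v*np.cos(a)
print("clip",i,round(x,4),round(y,4));to(x,y,z,173.8)
E
python3 c.py 0 .275
```

```text
t: 27.2
tcp_pos: [0.4377, -0.0686, 0.1782]
eef_rot: [0.244, -3.131, 0.0]
force: [-3.5, 0.8, 13.0]
finger_gap: 0.0147
finger_force: 97.6
t: 28.08
tcp_pos: [0.4382, -0.0687, 0.2886]
eef_rot: [-0.244, 3.132, -0.001]
force: [0.6, 0.8, -2.1]
finger_gap: 0.0142
finger_force: 97.9
clip 0 0.5373 0.0983
turn [-0.1  0.  15.1] shift after [-80.5 176.7  13.6] | before [-123.8  149.6   13.5] tcp [438.2 -68.7 288.6] q [-0.34  0.2  -0.47  0.9  -0.   -0.5 ] gap 0.0142 F [ 0.6  0.8 -2.1] t 28.075
```

```bash
python3 -m jog '[{"dp":[0,0,0],"dr":[0,0,7.5],"hand":1},{"dp":[0,0,0],"dr":[0,0,7.5],"hand":1},{"dp":[-0.016,0.035,0],"dr":[0,0,0],"hand":1},{"dp":[-0.016,0.035,0],"dr":[0,0,0],"hand":1},{"dp":[-0.016,0.035,0],"dr":[0,0,0],"hand":1},{"dp":[-0.016,0.035,0],"dr":[0,0,0],"hand":1},{"dp":[-0.016,0.035,0],"dr":[0,0,0],"hand":1},{"dp":[0,0,0.013],"dr":[0,0,0],"hand":1},{"dp":[0,0,0],"dr":[0,0,0],"hand":1}]'
python3 c.py 0 .235
```

```text
t: 29.2
tcp_pos: [0.5351, 0.0967, 0.2727]
eef_rot: [-0.166, -3.132, 0.001]
force: [-0.4, -0.6, -1.7]
finger_gap: 0.0141
finger_force: 98.2
clip 0 0.5373 0.0983
turn [-0.1 -0.3  0.1] shift after [-2.   1.7 37.7] | before [-2.2  1.8 37.7] tcp [535.1  96.7 272.7] q [ 0.03  0.37 -0.26  0.94 -0.    0.13] gap 0.0141 F [-0.4 -0.6 -1.7] t 29.2
```

```bash
python3 -m jog '[{"dp":[-0.002,0.0017,0.01],"dr":[0,0,0],"hand":1},{"dp":[0,0,0.015],"dr":[0,0,0],"hand":1},{"dp":[0,0,0.011],"dr":[0,0,0],"hand":1},{"dp":[0,0,0],"dr":[0,0,0],"hand":1},{"dp":[0,0,0],"dr":[0,0,0],"hand":1}]' 110
python3 c.py 0 .235
python3 -m jog '[{"dp":[0,0,0.005],"dr":[0,0,0],"hand":1},{"dp":[0,0,0.005],"dr":[0,0,0],"hand":1},{"dp":[0,0,0],"dr":[0,0,0],"hand":1}]'
python3 c.py 0 .211
```

```text
t: 29.82
tcp_pos: [0.5382, 0.0983, 0.2388]
eef_rot: [-0.167, -3.136, 0.0]
force: [0.1, 0.5, 0.0]
finger_gap: 0.0135
finger_force: 109.8
clip 0 0.5373 0.0983
turn [-0.  -0.1  0.1] shift after [ 0.9 -0.1  3.8] | before [ 0.9 -0.1  3.8] tcp [538.2  98.3 238.8] q [ 0.03  0.4  -0.31  0.86 -0.    0.14] gap 0.0135 F [0.1 0.5 0. ] t 29.825
t: 30.2
tcp_pos: [0.538, 0.0986, 0.2282]
eef_rot: [-0.166, -3.135, -0.001]
force: [0.7, 1.3, -0.3]
finger_gap: 0.0136
finger_force: 110.1
clip 0 0.5373 0.0983
turn [ 0.  -0.1  0.1] shift after [ 0.7 -0.5 17.2] | before [ 0.7 -0.5 17.2] tcp [538.   98.6 228.2] q [ 0.03  0.41 -0.33  0.83  0.    0.14] gap 0.0136 F [ 0.7  1.3 -0.3] t 30.2
```

```bash
python3 -m jog '[{"dp":[0,0,0.004],"dr":[0,0,0],"hand":1},{"dp":[0,0,0.004],"dr":[0,0,0],"hand":1},{"dp":[0,0,0],"dr":[0,0,0],"hand":1}]'
python3 -m jog '[{"dp":[0,0,0.004],"dr":[0,0,0],"hand":1},{"dp":[0,0,0.004],"dr":[0,0,0],"hand":1},{"dp":[0,0,0],"dr":[0,0,0],"hand":1}]'
python3 c.py 0 .211
```

```text
t: 30.58
tcp_pos: [0.5383, 0.0987, 0.2202]
eef_rot: [-0.166, -3.136, -0.001]
force: [4.5, 4.5, -5.3]
finger_gap: 0.0139
finger_force: 109.7
t: 30.95
tcp_pos: [0.5378, 0.0986, 0.2121]
eef_rot: [-0.166, -3.135, -0.0]
force: [0.3, 4.4, -3.2]
finger_gap: 0.0136
finger_force: 110.0
clip 0 0.5373 0.0983
turn [-0.  -0.1  0.1] shift after [ 0.5 -0.4  1.1] | before [ 0.5 -0.4  1.1] tcp [537.8  98.6 212.1] q [ 0.03  0.43 -0.35  0.79  0.    0.14] gap 0.0136 F [ 0.3  4.4 -3.2] t 30.95
```

```bash
python3 -m jog '[{"dp":[0,0,0.002],"dr":[0,0,0],"hand":1},{"dp":[0,0,0.002],"dr":[0,0,0],"hand":1},{"dp":[0,0,0],"dr":[0,0,0],"hand":1}]'
python3 c.py 0 .211
python3 -m jog '[{"dp":[0,0,0],"dr":[0,0,0],"hand":0.3},{"dp":[0,0,0],"dr":[0,0,0],"hand":0.2},{"dp":[0,0,0],"dr":[0,0,0],"hand":0},{"dp":[0,0,0],"dr":[0,0,0],"hand":-0.1},{"dp":[0,0,-0.02],"dr":[0,0,0],"hand":-0.1},{"dp":[0,0,-0.03],"dr":[0,0,0],"hand":-0.1},{"dp":[0,0,-0.03],"dr":[0,0,0],"hand":-0.1},{"dp":[0,0,0],"dr":[0,0,0],"hand":-0.1}]'
python3 m.py;python3 -c "
from h import *
to(.448,-.170,.225,169.8)"
```

```text
t: 31.32
tcp_pos: [0.5379, 0.0985, 0.2108]
eef_rot: [0.166, 3.137, 0.0]
force: [-12.5, 3.7, 39.3]
finger_gap: 0.0141
finger_force: 115.2
clip 0 0.5373 0.0983
turn [0.  0.  0.1] shift after [ 0.6 -0.3 -0.2] | before [ 0.6 -0.3 -0.2] tcp [537.9  98.5 210.8] q [ 0.03  0.43 -0.35  0.78  0.    0.14] gap 0.0141 F [-12.5   3.7  39.3] t 31.325
t: 32.33
tcp_pos: [0.5387, 0.0984, 0.2903]
eef_rot: [0.167, 3.135, -0.0]
force: [-0.2, -0.8, -0.3]
finger_gap: 0.047
finger_force: 0.0
side [326, 174, 16, 36, 146] (array([ 580.9, -202.8]), array([243.2,  19.2]), -85.6)
side [349, 195, 29, 12, 109] (array([ 461.5, -166.9]), array([113.9,  38.4]), -18.0)
top [380, 210, 8, 34, 145] (array([ 447.4, -307.5]), array([120.7,  18.3]), 4.8)
top [341, 213, 10, 26, 127] (array([ 447.6, -170.3]), array([94.1, 18.5]), -9.5)
top [392, 214, 9, 34, 157] (array([ 433.5, -354.2]), array([118.8,  21.1]), -6.3)
turn [-0.  -0.1  4.1] shift after [  41.1 -280.1   63.2] | before [  61.  -276.4   63.4] tcp [538.   98.4 288.2] q [ 0.03  0.36 -0.23  0.98 -0.    0.14] gap 0.0471 F [-0.3 -0.4  0.5] t 32.425
```

The punch seats in clip 0 firmly (39 N at TCP 0.211). Next is punch B.

```bash
python3 -m jog '[{"dp":[0,0,0],"dr":[0,0,4.1],"hand":-0.1},{"dp":[0.0051,-0.035,0],"dr":[0,0,0],"hand":-0.1},{"dp":[0.0051,-0.035,0],"dr":[0,0,0],"hand":-0.1},{"dp":[0.0051,-0.035,0],"dr":[0,0,0],"hand":-0.1},{"dp":[0.0051,-0.035,0],"dr":[0,0,0],"hand":-0.1},{"dp":[0.0051,-0.035,0.01],"dr":[0,0,0],"hand":-0.1},{"dp":[0.0051,-0.035,0.01],"dr":[0,0,0],"hand":-0.1},{"dp":[0.0051,-0.035,0.01],"dr":[0,0,0],"hand":-0.1},{"dp":[0.0051,-0.035,0.02],"dr":[0,0,0],"hand":-0.1},{"dp":[0,0,0.012],"dr":[0,0,0],"hand":-0.1},{"dp":[0,0,0],"dr":[0,0,0],"hand":-0.1}]'
python3 -c "
from h import *
to(.448,-.170,.180,170)"
```

```text
t: 33.8
tcp_pos: [0.4479, -0.1695, 0.2255]
eef_rot: [-0.279, -3.125, -0.002]
force: [0.3, -0.8, 0.2]
finger_gap: 0.047
finger_force: 0.0
turn [ 0.  -0.2 -0.2] shift after [-0.2 -0.5 45.5] | before [-0.3 -0.6 45.5] tcp [ 447.9 -169.5  225.5] q [-0.53  0.32 -0.5   0.76 -0.   -0.35] gap 0.0470 F [ 0.3 -0.8  0.2] t 33.8
```

```bash
python3 -m jog '[{"dp":[0,0,0.015],"dr":[0,0,0],"hand":-0.1},{"dp":[0,0,0.014],"dr":[0,0,0],"hand":-0.1},{"dp":[0,0,0.01],"dr":[0,0,0],"hand":-0.1},{"dp":[0,0,0.006],"dr":[0,0,0],"hand":-0.1},{"dp":[0,0,0],"dr":[0,0,0],"hand":0.3},{"dp":[0,0,0],"dr":[0,0,0],"hand":0.3},{"dp":[0,0,0],"dr":[0,0,0],"hand":0.5},{"dp":[0,0,0],"dr":[0,0,0],"hand":1},{"dp":[0,0,0],"dr":[0,0,0],"hand":1},{"dp":[0,0,0],"dr":[0,0,0],"hand":1},{"dp":[0,0,0],"dr":[0,0,0],"hand":1}]' 110
python3 -m jog '[{"dp":[0,0,-0.005],"dr":[0,0,0],"hand":1},{"dp":[0,0,-0.015],"dr":[0,0,0],"hand":1},{"dp":[0,0,-0.02],"dr":[0,0,0],"hand":1},{"dp":[0,0,-0.03],"dr":[0,0,0],"hand":1},{"dp":[0,0,-0.03],"dr":[0,0,0],"hand":1},{"dp":[0,0,-0.02],"dr":[0,0,0],"hand":1},{"dp":[0,0,0],"dr":[0,0,0],"hand":1}]'
python3 c.py 2 .290
```

```text
t: 35.17
tcp_pos: [0.4484, -0.17, 0.1824]
eef_rot: [-0.279, -3.129, 0.001]
force: [-2.7, 1.4, 13.8]
finger_gap: 0.0137
finger_force: 107.9
t: 36.05
tcp_pos: [0.4487, -0.1701, 0.3027]
eef_rot: [0.279, 3.129, -0.002]
force: [0.1, 0.3, -2.2]
finger_gap: 0.0136
finger_force: 108.2
clip 2 0.5528 0.2414
turn [-0.1  0.  -4. ] shift after [-59.  420.3  12.7] | before [-29.7 423.5  12.2] tcp [ 448.7 -170.1  302.7] q [-0.53  0.24 -0.36  0.96 -0.   -0.35] gap 0.0136 F [ 0.1  0.3 -2.2] t 36.05
```

```bash
python3 -m jog '[{"dp":[0,0,0],"dr":[0,0,-4],"hand":1},{"dp":[-0.0054,0.0382,0],"dr":[0,0,0],"hand":1},{"dp":[-0.0054,0.0382,0],"dr":[0,0,0],"hand":1},{"dp":[-0.0054,0.0382,0],"dr":[0,0,0],"hand":1},{"dp":[-0.0054,0.0382,0],"dr":[0,0,0],"hand":1},{"dp":[-0.0054,0.0382,0],"dr":[0,0,0],"hand":1},{"dp":[-0.0054,0.0382,0],"dr":[0,0,0],"hand":1},{"dp":[-0.0054,0.0382,0],"dr":[0,0,0],"hand":1},{"dp":[-0.0054,0.0382,0],"dr":[0,0,0],"hand":1},{"dp":[-0.0054,0.0382,0],"dr":[0,0,0],"hand":1},{"dp":[-0.0054,0.0382,0],"dr":[0,0,0],"hand":1},{"dp":[-0.0054,0.0382,0],"dr":[0,0,0],"hand":1}]'
python3 -m jog '[{"dp":[0,0,0.02],"dr":[0,0,0],"hand":1},{"dp":[0,0,0],"dr":[0,0,0],"hand":1}]'
python3 c.py 2 .240
```

```text
t: 37.55
tcp_pos: [0.5528, 0.2426, 0.3001]
eef_rot: [-0.169, -3.134, 0.001]
force: [0.3, 0.2, -1.2]
finger_gap: 0.0132
finger_force: 108.3
t: 37.8
tcp_pos: [0.5521, 0.2415, 0.2791]
eef_rot: [-0.168, -3.132, 0.002]
force: [-0.2, 0.5, -2.0]
finger_gap: 0.0138
finger_force: 108.3
clip 2 0.5528 0.2414
turn [-0.1 -0.3  0. ] shift after [-0.8 -0.  39.1] | before [-1.   0.1 39.1] tcp [552.1 241.5 279.1] q [ 0.28  0.46 -0.09  1.02  0.    0.38] gap 0.0138 F [-0.2  0.5 -2. ] t 37.8
```

```bash
python3 -m jog '[{"dp":[-0.001,0,0.015],"dr":[0,0,0],"hand":1},{"dp":[0,0,0.014],"dr":[0,0,0],"hand":1},{"dp":[0,0,0.01],"dr":[0,0,0],"hand":1},{"dp":[0,0,0.005],"dr":[0,0,0],"hand":1},{"dp":[0,0,0.004],"dr":[0,0,0],"hand":1},{"dp":[0,0,0.004],"dr":[0,0,0],"hand":1},{"dp":[0,0,0.003],"dr":[0,0,0],"hand":1},{"dp":[0,0,0],"dr":[0,0,0],"hand":1}]'
python3 -m jog '[{"dp":[0,0,0.004],"dr":[0,0,0],"hand":1},{"dp":[0,0,0.003],"dr":[0,0,0],"hand":1},{"dp":[0,0,0],"dr":[0,0,0],"hand":1}]'
python3 -m jog '[{"dp":[0,0,0.002],"dr":[0,0,0],"hand":1},{"dp":[0,0,0],"dr":[0,0,0],"hand":1}]'
python3 c.py 2 .2154
```

```text
t: 38.8
tcp_pos: [0.554, 0.2418, 0.2267]
eef_rot: [-0.169, -3.137, -0.002]
force: [2.6, 5.7, -2.1]
finger_gap: 0.0133
finger_force: 108.8
t: 39.17
tcp_pos: [0.5539, 0.2417, 0.2194]
eef_rot: [-0.169, -3.136, -0.002]
force: [3.0, 5.4, -6.3]
finger_gap: 0.0134
finger_force: 108.5
t: 39.42
tcp_pos: [0.5538, 0.2417, 0.2173]
eef_rot: [-0.169, -3.136, -0.001]
force: [1.9, 5.5, -3.6]
finger_gap: 0.0133
finger_force: 108.7
clip 2 0.5528 0.2414
turn [ 0.1 -0.1  0. ] shift after [ 0.9 -0.4  1.9] | before [ 0.9 -0.4  1.9] tcp [553.8 241.7 217.3] q [ 0.28  0.51 -0.19  0.87  0.    0.38] gap 0.0133 F [ 1.9  5.5 -3.6] t 39.425
```

```bash
python3 -m jog '[{"dp":[0,0,0.002],"dr":[0,0,0],"hand":1},{"dp":[0,0,0.001],"dr":[0,0,0],"hand":1},{"dp":[0,0,0],"dr":[0,0,0],"hand":1}]'
python3 -m jog '[{"dp":[0,0,0],"dr":[0,0,0],"hand":0.3},{"dp":[0,0,0],"dr":[0,0,0],"hand":0.2},{"dp":[0,0,0],"dr":[0,0,0],"hand":0.1},{"dp":[0,0,0],"dr":[0,0,0],"hand":0.1},{"dp":[0,0,-0.02],"dr":[0,0,0],"hand":0.1},{"dp":[0,0,-0.03],"dr":[0,0,0],"hand":0.1},{"dp":[0,0,-0.03],"dr":[0,0,0],"hand":0.1},{"dp":[0,0,0],"dr":[0,0,0],"hand":0.1}]'
python3 m.py;python3 -c "
from h import *
to(.432,-.306,.225,184)"
```

```text
t: 39.8
tcp_pos: [0.5537, 0.2415, 0.2153]
eef_rot: [-0.169, -3.137, -0.001]
force: [-2.1, 3.3, 9.5]
finger_gap: 0.0138
finger_force: 110.6
t: 40.8
tcp_pos: [0.5543, 0.2414, 0.2965]
eef_rot: [0.169, 3.135, 0.001]
force: [1.2, -0.7, -0.7]
finger_gap: 0.0384
finger_force: 0.0
side [326, 174, 16, 36, 141] (array([ 579.4, -203.3]), array([242.4,  16.1]), -85.6)
top [380, 210, 8, 39, 159] (array([ 438.7, -308.2]), array([137.9,  22. ]), 2.1)
top [392, 216, 10, 32, 143] (array([ 430.6, -354.7]), array([112.9,  19.8]), -8.4)
turn [ -0.   -0.1 -10.2] shift after [ 159.6 -537.4   69.2] | before [  61.9 -557.2   69.5] tcp [553.7 241.3 294.2] q [ 0.28  0.45 -0.07  1.06  0.    0.38] gap 0.0386 F [-0.2  0.4 -0.9] t 40.9
```

```bash
python3 -m jog '[{"dp":[0,0,0],"dr":[0,0,-10.2],"hand":0.15},{"dp":[0.0114,-0.0384,0],"dr":[0,0,0],"hand":0.15},{"dp":[0.0114,-0.0384,0],"dr":[0,0,0],"hand":0.15},{"dp":[0.0114,-0.0384,0],"dr":[0,0,0],"hand":0.15},{"dp":[0.0114,-0.0384,0],"dr":[0,0,0],"hand":0.15},{"dp":[0.0114,-0.0384,0],"dr":[0,0,0],"hand":0.15},{"dp":[0.0114,-0.0384,0],"dr":[0,0,0],"hand":0.15},{"dp":[0.0114,-0.0384,0],"dr":[0,0,0],"hand":0.15},{"dp":[0.0114,-0.0384,0],"dr":[0,0,0],"hand":0.15},{"dp":[0.0114,-0.0384,0],"dr":[0,0,0],"hand":0.15},{"dp":[0.0114,-0.0384,0],"dr":[0,0,0],"hand":0.15}]'
python3 -m jog '[{"dp":[0.0114,-0.0384,0],"dr":[0,0,0],"hand":0.15},{"dp":[0.0114,-0.0384,0],"dr":[0,0,0],"hand":0.15},{"dp":[0.0114,-0.0384,0.02],"dr":[0,0,0],"hand":0.15},{"dp":[0.0114,-0.0384,0.02],"dr":[0,0,0],"hand":0.15},{"dp":[0,0,0.02],"dr":[0,0,0],"hand":0.15},{"dp":[0,0,0],"dr":[0,0,0],"hand":0.15},{"dp":[0,0,0],"dr":[0,0,0],"hand":0.15}]'
python3 - <<'E'
from h import *
to(.431,-.306,.180,184)
im=read_camera("side")[140:260,300:440,::-1];cv2.imwrite("pics/c5.png",cv2.resize(im,(700,600),interpolation=cv2.INTER_CUBIC))
E
```

```text
t: 42.28
tcp_pos: [0.4662, -0.1509, 0.2937]
eef_rot: [0.11, -3.137, -0.001]
force: [0.0, -0.3, -0.4]
finger_gap: 0.036
finger_force: 0.0
t: 43.15
tcp_pos: [0.4322, -0.3058, 0.2349]
eef_rot: [0.111, -3.138, -0.0]
force: [0.6, 0.2, 0.3]
finger_gap: 0.0365
finger_force: 0.0
turn [ 0.  -0.1  0. ] shift after [ 1.2 -0.1 54.9] | before [ 1.1 -0.1 54.9] tcp [ 432.2 -305.8  234.9] q [-0.77  0.38 -0.36  0.83 -0.   -0.84] gap 0.0365 F [0.6 0.2 0.3] t 43.15
```

View pics/c5.png

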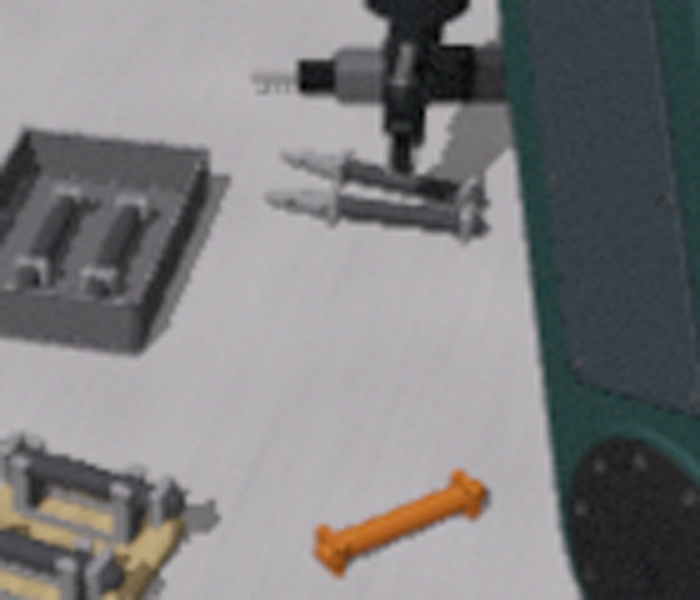

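```bash
python3 - <<'E'
from h import *
P=np.array([[340,205],[400,212],[460,216],[350,167],[400,180],[450,193]])/5+[300,140]
print(np.round(ray("side",P,.014)*1000))
s=readout.state();print(proj("side",[[.4322,-.2875,.0625],[.431,-.305,.014]])*1-np.array([300,140]))
E
```

```text
[[ 475. -305.   14.]
 [ 430. -309.   14.]
 [ 385. -317.   14.]
 [ 482. -363.   14.]
 [ 440. -355.   14.]
 [ 399. -348.   14.]]
[[78.93121115 34.00217419]
 [79.45546865 42.86577124]]
```

The front finger sits above and astride the near punch. Its shank runs at (400,212), i.e. (430,-309) mm, and its neighbour is at (440,-355) mm. I'll narrow the opening and shift 8 mm towards the points.

```bash
python3 -m jog '[{"dp":[-0.006,-0.002,0],"dr":[0,0,-2],"hand":0.25},{"dp":[0,0,0.01],"dr":[0,0,0],"hand":0.25},{"dp":[0,0,0.012],"dr":[0,0,0],"hand":0.25},{"dp":[0,0,0],"dr":[0,0,0],"hand":0.25}]'
python3 -c "
from h import *
to(.438,-.308,.180,186)"
python3 -m jog '[{"dp":[0,0,0.012],"dr":[0,0,0],"hand":0.25},{"dp":[0,0,0.01],"dr":[0,0,0],"hand":0.25},{"dp":[0,0,0.006],"dr":[0,0,0],"hand":0.25},{"dp":[0,0,0],"dr":[0,0,0],"hand":0.25}]'
python3 -c "
from h import *
to(.438,-.308,.180,186)"
```

```text
t: 43.7
tcp_pos: [0.4378, -0.3073, 0.2115]
eef_rot: [0.165, -3.134, -0.002]
force: [-0.4, -0.9, 1.2]
finger_gap: 0.0321
finger_force: 0.0
turn [ 0.1 -0.2  0. ] shift after [-0.1 -0.7 31.5] | before [-0.2 -0.7 31.5] tcp [ 437.8 -307.3  211.5] q [-0.76  0.42 -0.38  0.78 -0.   -0.87] gap 0.0321 F [-0.4 -0.9  1.2] t 43.7
t: 44.2
tcp_pos: [0.4381, -0.3077, 0.1842]
eef_rot: [0.165, -3.135, -0.001]
force: [0.3, -0.4, 0.3]
finger_gap: 0.0321
finger_force: 0.0
turn [ 0.  -0.1  0. ] shift after [ 0.1 -0.3  4.2] | before [ 0.1 -0.3  4.2] tcp [ 438.1 -307.7  184.2] q [-0.76  0.45 -0.42  0.71 -0.   -0.87] gap 0.0321 F [ 0.3 -0.4  0.3] t 44.2
```

Clear, no contact. Gripping and lifting.

```bash
python3 -m jog '[{"dp":[0,0,0.003],"dr":[0,0,0],"hand":0.4},{"dp":[0,0,0],"dr":[0,0,0],"hand":0.5},{"dp":[0,0,0],"dr":[0,0,0],"hand":1},{"dp":[0,0,0],"dr":[0,0,0],"hand":1},{"dp":[0,0,0],"dr":[0,0,0],"hand":1},{"dp":[0,0,0],"dr":[0,0,0],"hand":1}]' 110
python3 -m jog '[{"dp":[0,0,-0.005],"dr":[0,0,0],"hand":1},{"dp":[0,0,-0.015],"dr":[0,0,0],"hand":1},{"dp":[0,0,-0.02],"dr":[0,0,0],"hand":1},{"dp":[0,0,-0.03],"dr":[0,0,0],"hand":1},{"dp":[0,0,-0.03],"dr":[0,0,0],"hand":1},{"dp":[0,0,-0.02],"dr":[0,0,0],"hand":1},{"dp":[0,0,0],"dr":[0,0,0],"hand":1}]'
sed -i 's/u=.5235;/u=.5235+(float(sys.argv[3]) if len(sys.argv)>3 else 0);/' c.py
python3 c.py 3 .290 .008
```

```text
t: 44.95
tcp_pos: [0.4383, -0.3079, 0.1823]
eef_rot: [0.165, -3.136, 0.001]
force: [-1.1, -0.2, 7.2]
finger_gap: 0.0136
finger_force: 107.4
t: 45.82
tcp_pos: [0.4386, -0.3079, 0.3029]
eef_rot: [-0.165, 3.137, -0.003]
force: [0.5, 0.2, -2.0]
finger_gap: 0.0134
finger_force: 107.5
clip 3 0.5685 0.3121
turn [-0.1  0.  12.2] shift after [-62.2 630.4  12.9] | before [-194.3  603.    11.8] tcp [ 438.6 -307.9  302.9] q [-0.76  0.33 -0.23  1.   -0.   -0.87] gap 0.0134 F [ 0.5  0.2 -2. ] t 45.825
```

```bash
python3 -m jog '[{"dp":[0,0,0],"dr":[0,0,6.1],"hand":1},{"dp":[0,0,0],"dr":[0,0,6.1],"hand":1},{"dp":[-0.0039,0.0394,0],"dr":[0,0,0],"hand":1},{"dp":[-0.0039,0.0394,0],"dr":[0,0,0],"hand":1},{"dp":[-0.0039,0.0394,0],"dr":[0,0,0],"hand":1},{"dp":[-0.0039,0.0394,0],"dr":[0,0,0],"hand":1},{"dp":[-0.0039,0.0394,0],"dr":[0,0,0],"hand":1},{"dp":[-0.0039,0.0394,0],"dr":[0,0,0],"hand":1},{"dp":[-0.0039,0.0394,0],"dr":[0,0,0],"hand":1},{"dp":[-0.0039,0.0394,0],"dr":[0,0,0],"hand":1},{"dp":[-0.0039,0.0394,0],"dr":[0,0,0],"hand":1},{"dp":[-0.0039,0.0394,0],"dr":[0,0,0],"hand":1}]'
python3 -m jog '[{"dp":[-0.0039,0.0394,0],"dr":[0,0,0],"hand":1},{"dp":[-0.0039,0.0394,0],"dr":[0,0,0],"hand":1},{"dp":[-0.0039,0.0394,0],"dr":[0,0,0],"hand":1},{"dp":[-0.0039,0.0394,0],"dr":[0,0,0],"hand":1},{"dp":[-0.0039,0.0394,0],"dr":[0,0,0],"hand":1},{"dp":[-0.0039,0.0394,0],"dr":[0,0,0],"hand":1},{"dp":[0,0,0.01],"dr":[0,0,0],"hand":1},{"dp":[0,0,0.01],"dr":[0,0,0],"hand":1},{"dp":[0,0,0],"dr":[0,0,0],"hand":1}]'
python3 c.py 3 .240 .008
```

```text
t: 47.32
tcp_pos: [0.5194, 0.0811, 0.3004]
eef_rot: [-0.169, -3.134, 0.0]
force: [0.4, -0.4, -1.8]
finger_gap: 0.0135
finger_force: 107.7
t: 48.45
tcp_pos: [0.5679, 0.3113, 0.2801]
eef_rot: [-0.171, -3.133, 0.002]
force: [0.6, 0.0, -1.8]
finger_gap: 0.0133
finger_force: 107.9
clip 3 0.5685 0.3121
turn [-0.1 -0.2 -0. ] shift after [-0.6  0.9 40.1] | before [-0.7  0.9 40.1] tcp [567.9 311.3 280.1] q [0.38 0.53 0.04 1.08 0.   0.48] gap 0.0133 F [ 0.6  0.  -1.8] t 48.45
```

```bash
python3 -m jog '[{"dp":[-0.001,0.001,0.015],"dr":[0,0,0],"hand":1},{"dp":[0,0,0.014],"dr":[0,0,0],"hand":1},{"dp":[0,0,0.011],"dr":[0,0,0],"hand":1},{"dp":[0,0,0.005],"dr":[0,0,0],"hand":1},{"dp":[0,0,0.004],"dr":[0,0,0],"hand":1},{"dp":[0,0,0.004],"dr":[0,0,0],"hand":1},{"dp":[0,0,0.003],"dr":[0,0,0],"hand":1},{"dp":[0,0,0],"dr":[0,0,0],"hand":1}]'
python3 -m jog '[{"dp":[0,0,0.004],"dr":[0,0,0],"hand":1},{"dp":[0,0,0.003],"dr":[0,0,0],"hand":1},{"dp":[0,0,0],"dr":[0,0,0],"hand":1}]'
python3 -m jog '[{"dp":[0,0,0.002],"dr":[0,0,0],"hand":1},{"dp":[0,0,0],"dr":[0,0,0],"hand":1}]'
python3 c.py 3 .2153 .008
```

```text
t: 49.45
tcp_pos: [0.5698, 0.3134, 0.2263]
eef_rot: [0.168, 3.136, 0.001]
force: [3.6, 0.8, 3.1]
finger_gap: 0.0137
finger_force: 108.0
t: 49.82
tcp_pos: [0.5694, 0.3132, 0.218]
eef_rot: [-0.169, -3.136, 0.0]
force: [4.7, 2.1, -5.9]
finger_gap: 0.0131
finger_force: 107.6
t: 50.08
tcp_pos: [0.569, 0.3131, 0.216]
eef_rot: [-0.169, -3.134, 0.001]
force: [0.8, 1.5, -5.4]
finger_gap: 0.0136
finger_force: 107.9
clip 3 0.5685 0.3121
turn [-0.  -0.1  0. ] shift after [ 0.4 -1.   0.7] | before [ 0.4 -1.   0.7] tcp [569.  313.1 216. ] q [ 0.38  0.58 -0.06  0.94  0.    0.49] gap 0.0136 F [ 0.8  1.5 -5.4] t 50.075
```

```bash
python3 -m jog '[{"dp":[0,0,0.002],"dr":[0,0,0],"hand":1},{"dp":[0,0,0.0015],"dr":[0,0,0],"hand":1},{"dp":[0,0,0],"dr":[0,0,0],"hand":1}]'
python3 c.py 3 .2153 .008
```

```text
t: 50.45
tcp_pos: [0.569, 0.3132, 0.2149]
eef_rot: [-0.169, -3.137, -0.001]
force: [-8.4, -0.6, 25.1]
finger_gap: 0.0132
finger_force: 112.1
clip 3 0.5685 0.3121
turn [ 0. -0.  0.] shift after [ 0.3 -1.1 -0.4] | before [ 0.3 -1.1 -0.4] tcp [569.  313.2 214.9] q [ 0.38  0.58 -0.06  0.93  0.    0.49] gap 0.0132 F [-8.4 -0.6 25.1] t 50.45
```

Seated at 25 N. Releasing, then remeasuring the last punch.

```bash
python3 -m jog '[{"dp":[0,0,0],"dr":[0,0,0],"hand":0.3},{"dp":[0,0,0],"dr":[0,0,0],"hand":0.2},{"dp":[0,0,0],"dr":[0,0,0],"hand":0.1},{"dp":[0,0,0],"dr":[0,0,0],"hand":0.1},{"dp":[0,0,-0.02],"dr":[0,0,0],"hand":0.1},{"dp":[0,0,-0.03],"dr":[0,0,0],"hand":0.1},{"dp":[0,0,-0.03],"dr":[0,0,0],"hand":0.1},{"dp":[0,0,0],"dr":[0,0,0],"hand":0.1}]'
python3 m.py;python3 -c "
from h import *
to(.440,-.356,.225,173)"
```

```text
t: 51.45
tcp_pos: [0.5699, 0.3134, 0.295]
eef_rot: [0.169, 3.135, 0.002]
force: [0.2, -1.0, -0.5]
finger_gap: 0.0387
finger_force: 0.0
side [369, 173, 22, 8, 35] (array([ 442.2, -348.3]), array([92.7, 13.9]), -12.1)
side [326, 174, 16, 36, 135] (array([ 581. , -203.6]), array([241.6,  19.2]), -85.6)
top [393, 216, 8, 26, 94] (array([ 440.5, -356.8]), array([92.7, 17.4]), -7.3)
turn [-0.  -0.1  0.8] shift after [  46.8 -679.9   67.6] | before [  56.4 -679.2   67.9] tcp [569.3 313.1 292.6] q [0.38 0.52 0.06 1.11 0.   0.49] gap 0.0380 F [-0.6 -1.5 -0.4] t 51.55
```

```bash
python3 -m jog '[{"dp":[0.0031,-0.0377,0],"dr":[0,0,0],"hand":0},{"dp":[0.0031,-0.0377,0],"dr":[0,0,0],"hand":0},{"dp":[0.0031,-0.0377,0],"dr":[0,0,0],"hand":0},{"dp":[0.0031,-0.0377,0],"dr":[0,0,0],"hand":0},{"dp":[0.0031,-0.0377,0],"dr":[0,0,0],"hand":0},{"dp":[0.0031,-0.0377,0],"dr":[0,0,0],"hand":0},{"dp":[0.0031,-0.0377,0],"dr":[0,0,0],"hand":0},{"dp":[0.0031,-0.0377,0],"dr":[0,0,0],"hand":0},{"dp":[0.0031,-0.0377,0],"dr":[0,0,0],"hand":0},{"dp":[0.0031,-0.0377,0],"dr":[0,0,0],"hand":0},{"dp":[0.0031,-0.0377,0],"dr":[0,0,0],"hand":0},{"dp":[0.0031,-0.0377,0],"dr":[0,0,0],"hand":0}]'
python3 -m jog '[{"dp":[0.0031,-0.0377,0],"dr":[0,0,0],"hand":0},{"dp":[0.0031,-0.0377,0],"dr":[0,0,0],"hand":0},{"dp":[0.0031,-0.0377,0],"dr":[0,0,0],"hand":0},{"dp":[0.0031,-0.0377,0],"dr":[0,0,0],"hand":0},{"dp":[0.0031,-0.0377,0],"dr":[0,0,0],"hand":0},{"dp":[0.0031,-0.0377,0],"dr":[0,0,0],"hand":0},{"dp":[0,0,0.02],"dr":[0,0,2.8],"hand":0},{"dp":[0,0,0.02],"dr":[0,0,0],"hand":0},{"dp":[0,0,0.02],"dr":[0,0,0],"hand":0},{"dp":[0,0,0],"dr":[0,0,0],"hand":0}]'
python3 -c "
from h import *
to(.441,-.355,.180,171)"
```

```text
t: 53.05
tcp_pos: [0.483, -0.1336, 0.2921]
eef_rot: [-0.169, -3.134, -0.001]
force: [0.9, -0.3, 0.6]
finger_gap: 0.0424
finger_force: 0.0
t: 54.3
tcp_pos: [0.4401, -0.3549, 0.2313]
eef_rot: [-0.246, -3.128, -0.004]
force: [-0.0, -0.5, -0.2]
finger_gap: 0.0427
finger_force: 0.0
turn [ 0.1 -0.3  0. ] shift after [-0.9  0.  51.3] | before [-1.1 -0.1 51.3] tcp [ 440.1 -354.9  231.3] q [-0.82  0.44 -0.27  0.86 -0.   -0.67] gap 0.0427 F [-0.  -0.5 -0.2] t 54.3
```

```bash
python3 -m jog '[{"dp":[-0.001,0,0.015],"dr":[0,0,0],"hand":0},{"dp":[0,0,0.015],"dr":[0,0,0],"hand":0},{"dp":[0,0,0.012],"dr":[0,0,0],"hand":0},{"dp":[0,0,0.009],"dr":[0,0,0],"hand":0},{"dp":[0,0,0],"dr":[0,0,0],"hand":0.3},{"dp":[0,0,0],"dr":[0,0,0],"hand":0.4},{"dp":[0,0,0],"dr":[0,0,0],"hand":0.5},{"dp":[0,0,0],"dr":[0,0,0],"hand":1},{"dp":[0,0,0],"dr":[0,0,0],"hand":1},{"dp":[0,0,0],"dr":[0,0,0],"hand":1},{"dp":[0,0,0],"dr":[0,0,0],"hand":1}]' 110
python3 -m jog '[{"dp":[0,0,-0.005],"dr":[0,0,0],"hand":1},{"dp":[0,0,-0.015],"dr":[0,0,0],"hand":1},{"dp":[0,0,-0.02],"dr":[0,0,0],"hand":1},{"dp":[0,0,-0.03],"dr":[0,0,0],"hand":1},{"dp":[0,0,-0.03],"dr":[0,0,0],"hand":1},{"dp":[0,0,-0.02],"dr":[0,0,0],"hand":1},{"dp":[0,0,0],"dr":[0,0,0],"hand":1}]'
python3 c.py 4 .290
```

```text
t: 55.68
tcp_pos: [0.4418, -0.3558, 0.1831]
eef_rot: [-0.246, -3.131, 0.002]
force: [-2.2, 0.8, 11.5]
finger_gap: 0.0133
finger_force: 107.8
t: 56.55
tcp_pos: [0.442, -0.3558, 0.304]
eef_rot: [0.246, 3.131, -0.003]
force: [-0.8, -1.2, -2.6]
finger_gap: 0.0132
finger_force: 108.0
clip 4 0.5684 0.3846
turn [-0.1  0.  -2.8] shift after [-45.6 749.7  14. ] | before [ -9.2 751.1  12.4] tcp [ 442.  -355.8  304. ] q [-0.82  0.38 -0.15  1.04 -0.   -0.66] gap 0.0132 F [-0.8 -1.2 -2.6] t 56.55
```

```bash
python3 -m jog '[{"dp":[0,0,0],"dr":[0,0,-2.8],"hand":1},{"dp":[-0.0024,0.0395,0],"dr":[0,0,0],"hand":1},{"dp":[-0.0024,0.0395,0],"dr":[0,0,0],"hand":1},{"dp":[-0.0024,0.0395,0],"dr":[0,0,0],"hand":1},{"dp":[-0.0024,0.0395,0],"dr":[0,0,0],"hand":1},{"dp":[-0.0024,0.0395,0],"dr":[0,0,0],"hand":1},{"dp":[-0.0024,0.0395,0],"dr":[0,0,0],"hand":1},{"dp":[-0.0024,0.0395,0],"dr":[0,0,0],"hand":1},{"dp":[-0.0024,0.0395,0],"dr":[0,0,0],"hand":1},{"dp":[-0.0024,0.0395,0],"dr":[0,0,0],"hand":1},{"dp":[-0.0024,0.0395,0],"dr":[0,0,0],"hand":1},{"dp":[-0.0024,0.0395,0],"dr":[0,0,0],"hand":1}]'
python3 -m jog '[{"dp":[-0.0024,0.0395,0],"dr":[0,0,0],"hand":1},{"dp":[-0.0024,0.0395,0],"dr":[0,0,0],"hand":1},{"dp":[-0.0024,0.0395,0],"dr":[0,0,0],"hand":1},{"dp":[-0.0024,0.0395,0],"dr":[0,0,0],"hand":1},{"dp":[-0.0024,0.0395,0],"dr":[0,0,0],"hand":1},{"dp":[-0.0024,0.0395,0],"dr":[0,0,0],"hand":1},{"dp":[-0.0024,0.0395,0],"dr":[0,0,0],"hand":1},{"dp":[-0.0024,0.0395,0],"dr":[0,0,0],"hand":1},{"dp":[0,0,0.01],"dr":[0,0,0],"hand":1},{"dp":[0,0,0.01],"dr":[0,0,0],"hand":1},{"dp":[0,0,0],"dr":[0,0,0],"hand":1}]'
python3 c.py 4 .240
```

```text
t: 58.05
tcp_pos: [0.5146, 0.0748, 0.3013]
eef_rot: [-0.169, -3.134, 0.0]
force: [-0.7, -0.6, -2.5]
finger_gap: 0.0134
finger_force: 108.2
t: 59.42
tcp_pos: [0.5677, 0.3846, 0.2807]
eef_rot: [-0.171, -3.133, 0.002]
force: [-0.4, -0.1, -2.5]
finger_gap: 0.0137
finger_force: 108.3
clip 4 0.5684 0.3846
turn [-0.1 -0.2 -0. ] shift after [-0.7  0.  40.7] | before [-0.8  0.1 40.7] tcp [567.7 384.6 280.7] q [0.48 0.59 0.16 1.14 0.   0.59] gap 0.0137 F [-0.4 -0.1 -2.5] t 59.425
```

```bash
python3 -m jog '[{"dp":[-0.001,0,0.015],"dr":[0,0,0],"hand":1},{"dp":[0,0,0.014],"dr":[0,0,0],"hand":1},{"dp":[0,0,0.011],"dr":[0,0,0],"hand":1},{"dp":[0,0,0.005],"dr":[0,0,0],"hand":1},{"dp":[0,0,0.004],"dr":[0,0,0],"hand":1},{"dp":[0,0,0.004],"dr":[0,0,0],"hand":1},{"dp":[0,0,0.003],"dr":[0,0,0],"hand":1},{"dp":[0,0,0],"dr":[0,0,0],"hand":1}]'
python3 -m jog '[{"dp":[0,0,0.004],"dr":[0,0,0],"hand":1},{"dp":[0,0,0.003],"dr":[0,0,0],"hand":1},{"dp":[0,0,0],"dr":[0,0,0],"hand":1}]'
python3 -m jog '[{"dp":[0,0,0.002],"dr":[0,0,0],"hand":1},{"dp":[0,0,0],"dr":[0,0,0],"hand":1}]'
python3 -m jog '[{"dp":[0,0,0.002],"dr":[0,0,0],"hand":1},{"dp":[0,0,0],"dr":[0,0,0],"hand":1}]'
python3 c.py 4 .2161
```

```text
t: 60.42
tcp_pos: [0.5693, 0.3857, 0.2265]
eef_rot: [0.17, 3.137, 0.001]
force: [5.1, 1.6, 0.9]
finger_gap: 0.0132
finger_force: 108.7
t: 60.8
tcp_pos: [0.5694, 0.3856, 0.2189]
eef_rot: [-0.17, -3.137, -0.0]
force: [7.6, 0.8, -4.7]
finger_gap: 0.0128
finger_force: 108.4
t: 61.05
tcp_pos: [0.5695, 0.3855, 0.2169]
eef_rot: [0.17, 3.137, 0.0]
force: [9.0, 1.1, -4.0]
finger_gap: 0.0129
finger_force: 108.2
t: 61.3
tcp_pos: [0.5694, 0.3856, 0.216]
eef_rot: [0.17, 3.136, 0.001]
force: [5.0, -1.4, 8.2]
finger_gap: 0.0134
finger_force: 110.0
clip 4 0.5684 0.3846
turn [0. 0. 0.] shift after [ 1.  -1.1 -0.1] | before [ 1.  -1.1 -0.1] tcp [569.4 385.6 216. ] q [0.48 0.64 0.06 0.99 0.   0.58] gap 0.0134 F [ 5.  -1.4  8.2] t 61.3
```

```bash
python3 -m jog '[{"dp":[0,0,0.0015],"dr":[0,0,0],"hand":1},{"dp":[0,0,0],"dr":[0,0,0],"hand":1}]'
python3 -m jog '[{"dp":[0,0,0],"dr":[0,0,0],"hand":0.3},{"dp":[0,0,0],"dr":[0,0,0],"hand":0.2},{"dp":[0,0,0],"dr":[0,0,0],"hand":0.1},{"dp":[0,0,0],"dr":[0,0,0],"hand":0.1},{"dp":[0,0,-0.02],"dr":[0,0,0],"hand":0.1},{"dp":[0,0,-0.03],"dr":[0,0,0],"hand":0.1},{"dp":[0,0,-0.03],"dr":[0,0,0],"hand":0.1},{"dp":[0,0,-0.04],"dr":[0,0,0],"hand":0.1},{"dp":[0,0,-0.04],"dr":[0,0,0],"hand":0.1},{"dp":[0,0,0],"dr":[0,0,0],"hand":0.1}]'
python3 -m jog '[{"dp":[0.01,-0.038,0],"dr":[0,0,0],"hand":0},{"dp":[0.01,-0.038,0],"dr":[0,0,0],"hand":0},{"dp":[0.01,-0.038,0],"dr":[0,0,0],"hand":0},{"dp":[0.01,-0.038,0],"dr":[0,0,0],"hand":0},{"dp":[0.01,-0.038,0],"dr":[0,0,0],"hand":0},{"dp":[0.01,-0.038,0],"dr":[0,0,0],"hand":0},{"dp":[0.01,-0.038,0],"dr":[0,0,0],"hand":0},{"dp":[0.01,-0.038,0],"dr":[0,0,0],"hand":0},{"dp":[0.01,-0.038,0],"dr":[0,0,0],"hand":0},{"dp":[0.01,-0.038,0],"dr":[0,0,0],"hand":0},{"dp":[0.01,-0.038,0],"dr":[0,0,0],"hand":0},{"dp":[0.01,-0.038,0],"dr":[0,0,0],"hand":0}]'
python3 -m jog '[{"dp":[0,-0.038,0],"dr":[0,0,0],"hand":0},{"dp":[0,-0.038,0],"dr":[0,0,0],"hand":0},{"dp":[0,-0.038,0],"dr":[0,0,0],"hand":0},{"dp":[0,-0.038,0],"dr":[0,0,0],"hand":0},{"dp":[0,-0.038,0],"dr":[0,0,0],"hand":0},{"dp":[0,-0.038,0],"dr":[0,0,0],"hand":0},{"dp":[0,0,0],"dr":[0,0,0],"hand":0}]'
python3 - <<'E'
from h import *
a=read_camera("top")[150:225,170:300,::-1];b=read_camera("side")[160:330,220:390,::-1]
a=cv2.resize(a,(390,225),interpolation=cv2.INTER_CUBIC)
cv2.imwrite("pics/e2.png",cv2.resize(read_camera("top")[110:260,170:470,::-1],(800,400),interpolation=cv2.INTER_CUBIC))
cv2.imwrite("pics/e1.png",cv2.resize(b,(600,600),interpolation=cv2.INTER_CUBIC))
E
```

```text
t: 61.55
tcp_pos: [0.5693, 0.3855, 0.2158]
eef_rot: [0.17, 3.135, 0.002]
force: [-0.4, -3.9, 24.5]
finger_gap: 0.0131
finger_force: 111.8
t: 62.8
tcp_pos: [0.5694, 0.3857, 0.3764]
eef_rot: [0.169, 3.135, 0.004]
force: [-0.4, -1.2, -0.7]
finger_gap: 0.0384
finger_force: 0.0
t: 64.3
tcp_pos: [0.3998, -0.0559, 0.373]
eef_rot: [-0.169, -3.135, -0.0]
force: [0.6, 0.2, 0.9]
finger_gap: 0.043
finger_force: 0.0
t: 65.18
tcp_pos: [0.3757, -0.2834, 0.3727]
eef_rot: [-0.173, -3.134, -0.001]
force: [0.1, -1.0, -0.5]
finger_gap: 0.0427
finger_force: 0.0
```

View pics/e1.png

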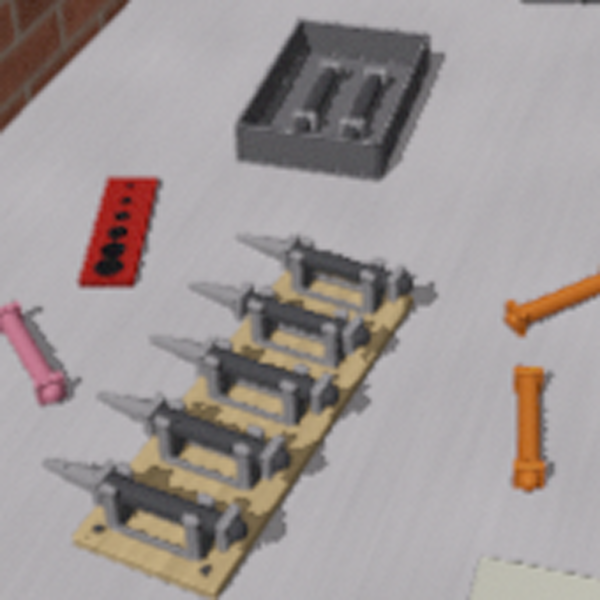

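View pics/e2.png

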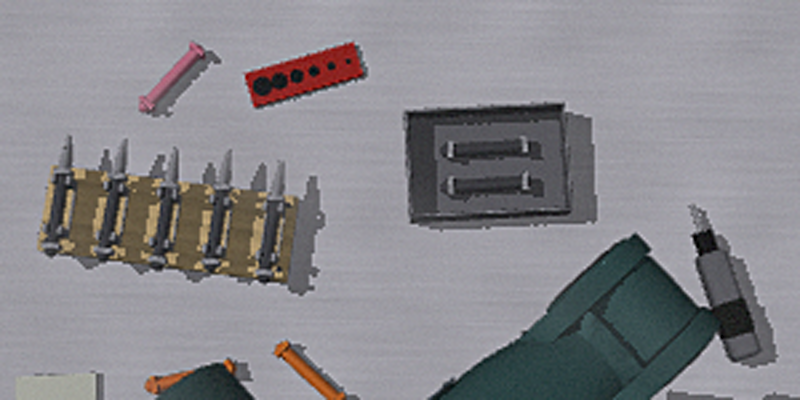

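All five clips hold full punches that look level and home, from (60,200) to (270,240) in the top view. Both stubs lie in the tray (490,150) and (490,185), and the bystanders are where they were. Handing in.

```bash
python3 -c "
from plant import bot
print(bot.hand_in())"
```

```text
the job is handed in; nothing more can be done
None
```

The job is handed in at about 65 s of the 210 s allowed: both stubs lie in the scrap tray, the four loose punches are seated in clips 0, 2, 3 and 4, and the kept punch is still in clip 1; in the final pictures the gauge, driver and look-alikes are where they were, and so is the part of the tile in view.

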